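# Fill the plum box and hold its lid shut against the seal for latching

## Task

Pour all six plums from the scoop into the open wooden box and stand the scoop back on the table. Then slide the lid shut and press it into the soft seal at the end of the box with a steady push of about 10 newtons (the seal springs back, and more than 22 newtons would crush it), and finish while still holding it pressed like that, so that a colleague can fasten the latch. Leave the cups, the tape and the other things where they are.

Things in the scene. Friction and masses are not known exactly. Their poses are not given: they have to be found in the camera images.
- box: Light wooden box, 234 x 124 mm (local x, y), fixed in a plywood cradle (300 x 190 x 10 mm) screwed to the table. Origin: centre of the cradle's underside, on the table; z up. The lid slides along local x and closes towards +x. Cavity: x -105 to +105, y -50 to +50, floor at z 16 mm. Side walls and +x end wall reach z 83 mm; the -x end wall is low (z 65 mm) so that the lid passes over it.
- box_mouth (a point): Point in the part of the box that is open at the start, at rim height: box frame (55, 0, 83) mm. The opening runs from the lid's leading edge to the seal (box x +6..+21 to +97 mm) and 100 mm across (y).
- lid: Loose light wooden lid, 218 x 109 x 8 mm (x, y, z), in the side walls' grooves (z 66 to 76 mm, 2 to 3 mm of play), axes parallel to the box's; at the start drawn out 80 to 95 mm towards -x. Origin: centre of its underside; leading edge at local x +109 mm. It meets the seal when its origin is at box x -12 mm; at -8 mm (4 mm deeper, end flush with the box's) the seal pushes back 10 N. About 0.14 kg.
- lid_pull (a point): Middle of the darker wooden pull on the lid, at lid frame (-77, 0, 24) mm: a block 18 mm thick (lid x), 70 mm long (lid y), rising from 8 to 39 mm above the lid's underside. Grip it across its thickness or push it.
- seal: Soft dark rubber sealing strip, 94 mm long, 9 mm tall, in front of the box's +x end wall at lid height. Origin: its centre, 6 mm behind the face that the lid's edge meets; it moves along the box's +x as the strip is squeezed, and pushes back 2.5 N per mm of squeeze (10 N at 4 mm; 9 mm at most).
- scoop: Steel hand scoop with a black grip, 0.16 kg, standing on its flat floor. Origin: centre of the underside, z up. Tray: local x -60 to +52 mm, 54 mm wide (y), walls 30 mm high, floor 3 mm thick; its open front is at -x, where the floor ramps up at 20 degrees to the lip. The plums roll out over the lip when the front is tipped down by 30 to 55 degrees.
- scoop_grip (a point): Middle of the scoop's black grip, at scoop frame (112, 0, 42) mm: a bar along the scoop's x, 84 mm long, 19 mm wide (y), 22 mm tall, behind the tray. Grip it from above, across its width.
- scoop_lip (a point): Middle of the scoop's pouring lip, at scoop frame (-60, 0, 13) mm; the plums leave the scoop here, towards the scoop's -x.
- plum_1: One of six dark red pickled plums, about 21 mm across, 12 g, at the start in the scoop. Origin: on its surface (its underside at the start); it turns with the plum.
- plum_2: One of six dark red pickled plums, about 21 mm across, 12 g, at the start in the scoop. Origin: on its surface (its underside at the start); it turns with the plum.
- plum_3: One of six dark red pickled plums, about 21 mm across, 12 g, at the start in the scoop. Origin: on its surface (its underside at the start); it turns with the plum.
- plum_4: One of six dark red pickled plums, about 21 mm across, 12 g, at the start in the scoop. Origin: on its surface (its underside at the start); it turns with the plum.
- plum_5: One of six dark red pickled plums, about 21 mm across, 12 g, at the start in the scoop. Origin: on its surface (its underside at the start); it turns with the plum.
- plum_6: One of six dark red pickled plums, about 21 mm across, 12 g, at the start in the scoop. Origin: on its surface (its underside at the start); it turns with the plum.
- cup_stack: Bystander: stack of five clear cups, 111 mm across, 76 mm tall, behind the box. Origin: centre of the underside.
- tape_roll: Bystander: roll of packing tape lying flat, 83 mm across, 24 mm tall. Origin: centre of the underside.
- plum_cup: Bystander: clear lidded cup with plums, 113 mm across, 52 mm tall. Origin: centre of the underside.

How it is judged:
By the outcome, as a careful person would: the job done as asked, in the order asked, and still so for the second after the job is handed in, while the arm keeps its last pose, push and grip.
It also fails if it takes over 72 s, if anything falls off the work surface, if the arm or the gripper's body presses on something with over 40 N, if the wrist force passes 120 N, or if a joint passes its speed limit or range.

## Robot

A 6-joint arm with a two-finger parallel gripper is mounted at the origin on a cart in front of the work surface, level with it; the furniture and walls round the work are solid. World frame = base frame: x ahead of the robot, y to its left, z up, the work surface at z = 0. Lengths are in m, angles in rad, forces in N, time in s.
With the tool pointing down it reaches from about 0.375 to 0.9 m from the base axis. Payload 3.1 kg.
Tool frame: the origin (TCP) lies midway between the tips of the shut fingers; the grasp point (between the pads) lies robot.tcp_to_grasp behind it (robot.tcp_to_grasp is the distance from the TCP to the grasp point, in m); z points along the fingers, y is the direction in which the jaws open and shut (so a half turn about z gives the same grasp; the last joint's range is limited). The gripper opens to 87 mm and grips with 3 to 60 N. Pads are 19 mm wide; open, the fingers measure 117 mm over their backs; the gripper's body (75 mm by 190 mm) begins 51 mm behind the grasp point.
Start: joints at [-1.409, 0.527, 1.433, -0, 1.181, -0.178], TCP at [0.209, -0.589, 0.223] pointing down, gripper open.
Joint ranges: [-3.08, 3.08], [-0.75, 2.2], [0.22, 2.44], [-1.43, 4.57], [0, 2.65], [-2.85, 2.85]. Speed limits (rad/s): [2.79, 2.79, 3.14, 3.14, 3.14, 3.14].

## Interface

Orientations are given as a unit quaternion [x, y, z, w].
In Python, from rig import robot, cams, nets gives the robot as it stands. The module is installed in compiled form; this text tells all that it offers.
- The arm moves only by the tool play_rows, never from a script. Its argument "commands" is a list of rows, each an object of numbers: "x", "y", "z": the shift along the tool's x, y, z in mm; "spin": the turn about the tool's z in rad. In form: [{"x": .., "y": .., "z": .., "spin": ..}, ...]. A call has 1 to 8 rows; each row shifts and turns the pose as measured when the row begins, along the tool's axes as they then stand; what a row does not reach is not made up. A row lasts 1/10 s, in which the tool goes at most 50 mm and 8.59 degrees, less where a joint would pass 70% of its speed; a pose out of reach is approached as far as the arm can. A call is refused whole if a number of a shift passes 50 or a number of a turn 0.15, either way. A call with a gripper value outside its range is refused whole. "grip" is the opening, from 0 (shut) to 1 (fully open), set as the call begins (left out, the last holds). The fingers move at their own pace and stop on an object; "newtons" is the grip in N (left out, the last holds). Time passes only in rows, so rows that do not move let the fingers close. It gives the time, the measured TCP pose, the force and the opening at its end, in the units of the state.
- robot.get_obs(): the state, without advancing time (a new reading comes with each control period).
- cams.camera(name): name is "side" or "top"; returns a dict with "img" (420x560x3 uint8, red, green, blue), "fx", "fy", "cx", "cy" (pixels), "world_to_cam" (4x4, takes a point from world to camera coordinates). Camera axes: x right, y up, looking along -z (the intrinsics and any distortion apply to the point x, -y, -z); pixel columns grow to the right and rows downward; lengths in m; the calibration is good to about 2 mm. A picture is of the moment at which its call begins. There is no depth.
- robot.hand_in(): hands the job in, once; it reports no verdict.
Trained networks look in a picture, given as the dict that the camera call returned (one of the last four; its "shot" number tells which), for a name from the list of things; names that differ only in an ending like _2 or _b are one class to them, and where a whole thing is asked for, a point or a joint stands for the part that bears it (a point fixed in the world has none). Each returns a list of dicts, best first, with "conf" (0 to 1); they miss things now and then, are a little off and sometimes report something else, mostly with a low value. They report only what shows in the picture. A call takes as long as a camera call.
- nets.outline_of(picture, name): "region" (420x560 bool, what is visible of it) and "pixel" ([column, row] in pixels, amid what is visible of it).
The state is a dict: "time": time; "q": joint angles; "joint_velocities": joint speeds; "joint_torque": joint torques, N m; "position": TCP position; "tool_rot": TCP orientation; "ft_force": force on the tool from outside, world axes, zero at the start; "moment": the same for the moment, N m; "grip_width": finger opening in m.
Only numpy, scipy, OpenCV 4.12 (cv2) and the standard library are available. Lean on these libraries where they do the work, as an engineer would, in place of code of your own. Each camera call takes 0.05 s, during which the arm holds its last target.

## Working session

There is one attempt and no reset: what is moved stays moved. The work goes in short steps, Python scripts to look and compute and a tool call to move; the robot and the scene stay as the last step left them, time stands still between calls to the robot, and variables do not carry over. Pictures are saved under pics/ and viewed, and the job is handed in when it is done.

Besides the shell and the picture viewer there is one more tool, called as a command line: name --argument value ..., lists and objects as JSON in quotes. play_rows: Moves the arm, as the interface text tells. Its arguments: {"type":"object","properties":{"commands":{"type":"array"},"grip":{"type":"number"},"newtons":{"type":"number"}},"required":["commands"]}

```bash
mkdir -p pics; ls; python3 - <<'E'
from rig import robot,cams,nets
import cv2,numpy as np
o=robot.get_obs()
for k,v in o.items(): print(k,np.round(v,4))
print(robot.tcp_to_grasp)
for n in("side","top"):
    p=cams.camera(n)
    cv2.imwrite(f"pics/{n}0.png",p["img"][:,:,::-1])
    print(n,{k:(np.round(v,4).tolist() if k!="img" else 0) for k,v in p.items() })
    for t in["scoop","scoop_grip","lid","lid_pull","box","seal","plum_1"]:
        r=nets.outline_of(p,t)
        print(t,[(round(a["conf"],2),np.round(a["pixel"]).tolist(),int(a["region"].sum())) for a in r[:6]])
E
```

```text
pics
time 0.0
q [-1.4085  0.5284  1.4339 -0.      1.1814 -0.1785]
joint_velocities [ 0.0013 -0.0017 -0.0004 -0.0009 -0.0005  0.0004]
joint_torque [ 1.30000e-03 -4.40029e+01 -1.76596e+01  6.35000e-02  5.82000e-02
 -2.00000e-04]
position [ 0.2088 -0.5883  0.2216]
tool_rot [ 0.9855  0.1696 -0.     -0.0011]
ft_force [-0.1108  0.8611  0.4029]
moment [-0.0535  0.0164 -0.0574]
grip_width 0.0869
0.0187
side {'img': 0, 'fx': 441.5565, 'fy': 441.5565, 'cx': 277.842, 'cy': 215.6673, 'world_to_cam': [[-0.9838, -0.1794, 0.0058, 0.5657], [0.1215, -0.6421, 0.757, -0.1026], [-0.1321, 0.7454, 0.6534, -1.0763], [0.0, 0.0, 0.0, 1.0]], 'shot': 1}
scoop [(0.69, [290.0, 310.0], 1920)]
scoop_grip [(0.83, [295.0, 309.0], 1994)]
lid [(0.57, [290.0, 206.0], 2346)]
lid_pull [(0.59, [296.0, 209.0], 2390), (0.37, [226.0, 171.0], 1305)]
box [(0.92, [321.0, 187.0], 2995)]
seal [(0.4, [318.0, 160.0], 63)]
plum_1 [(0.51, [308.0, 315.0], 67), (0.45, [286.0, 311.0], 74), (0.4, [296.0, 314.0], 46)]
top {'img': 0, 'fx': 451.7016, 'fy': 451.7016, 'cx': 288.2006, 'cy': 216.9893, 'world_to_cam': [[-0.0162, -0.9998, -0.0132, 0.055], [0.987, -0.0181, 0.16, -0.5577], [-0.1602, -0.0105, 0.987, -1.249], [0.0, 0.0, 0.0, 1.0]], 'shot': 2}
scoop [(0.83, [206.0, 242.0], 915)]
scoop_grip [(0.67, [209.0, 245.0], 845)]
lid [(0.84, [310.0, 223.0], 2833)]
lid_pull [(0.92, [313.0, 220.0], 2990)]
box [(0.76, [356.0, 236.0], 4670), (0.61, [356.0, 149.0], 1195)]
seal [(0.53, [385.0, 228.0], 94)]
plum_1 [(0.43, [203.0, 246.0], 42), (0.39, [212.0, 239.0], 47), (0.24, [203.0, 242.0], 812)]
```

View pics/side0.png

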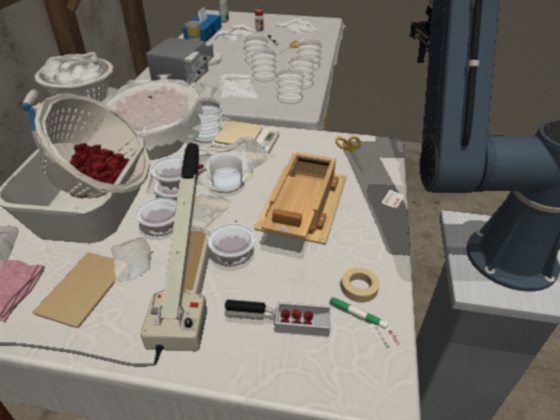

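View pics/top0.png

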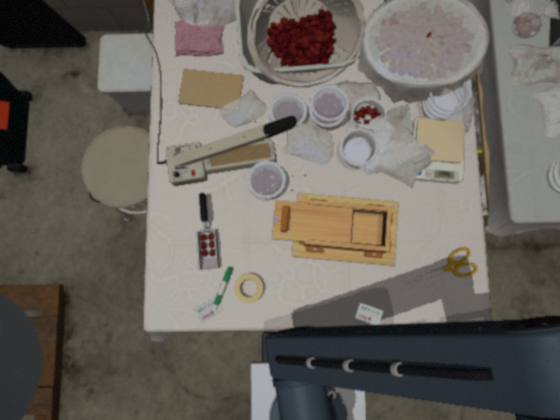

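```bash
cat > h.py <<'E'
import numpy as np,cv2
def proj(p,P):
    P=np.atleast_2d(P).astype(float); W=p["world_to_cam"]
    c=P@np.array(W)[:3,:3].T+np.array(W)[:3,3]
    return np.c_[p["cx"]+p["fx"]*c[:,0]/-c[:,2], p["cy"]+p["fy"]*-c[:,1]/-c[:,2]]
def back(p,uv,z):
    W=np.array(p["world_to_cam"]);R=W[:3,:3];t=W[:3,3]
    o=-R.T@t
    d=R.T@np.array([(uv[0]-p["cx"])/p["fx"],-(uv[1]-p["cy"])/p["fy"],-1.])
    return o+d*(z-o[2])/d[2]
def tf(x,y,yaw,P,z=0):
    P=np.atleast_2d(P).astype(float);c,s=np.cos(yaw),np.sin(yaw)
    return np.c_[x+c*P[:,0]-s*P[:,1],y+s*P[:,0]+c*P[:,1],P[:,2]+z]
def rect(x0,x1,y0,y1,z): return np.array([[x0,y0,z],[x1,y0,z],[x1,y1,z],[x0,y1,z],[x0,y0,z]])*1e-3
def crop(img,c,s,k=5):
    x0,y0=int(c[0]-s[0]//2),int(c[1]-s[1]//2)
    return cv2.resize(img[y0:y0+s[1],x0:x0+s[0],::-1],None,fx=k,fy=k,interpolation=cv2.INTER_CUBIC),(x0,y0)
def draw(im,off,k,uv,col):
    q=np.round(((uv-np.array(off)+.5)*k-.5)).astype(int)
    cv2.polylines(im,[q.reshape(-1,1,2)],False,col,1,cv2.LINE_AA)
E
python3 - <<'E'
from h import *
for n,L in (("top",[((338,228),(150,110),5,"b"),((208,235),(90,100),6,"s")]),("side",[((305,195),(110,100),6,"b"),((280,313),(130,70),6,"s")])):
    im=cv2.imread(f"pics/{n}0.png")[:,:,::-1]
    for c,s,k,t in L:
        z,o=crop(im,c,s,k); cv2.imwrite(f"pics/{n}_{t}.png",z); print(n,t,o,k)
a=cv2.imread("pics/top_b.png");b=cv2.imread("pics/side_b.png")
E
```

```text
top b (263, 173) 5
top s (163, 185) 6
side b (250, 145) 6
side s (215, 278) 6
```

View pics/top_b.png

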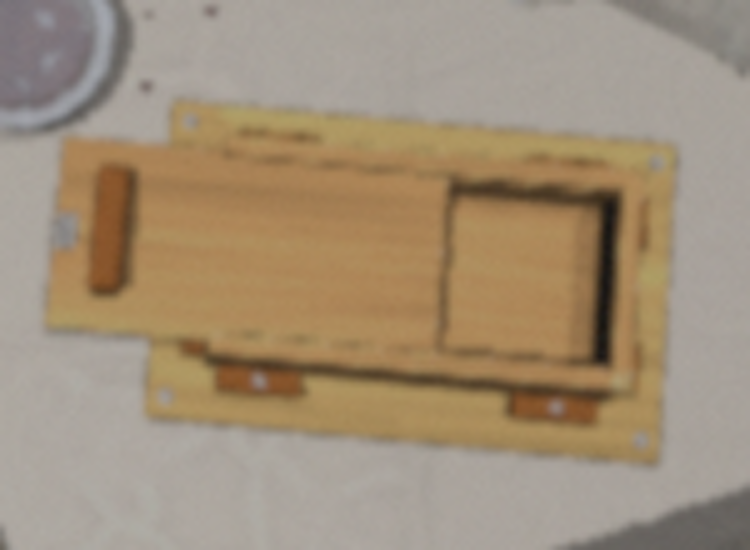

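View pics/top_s.png

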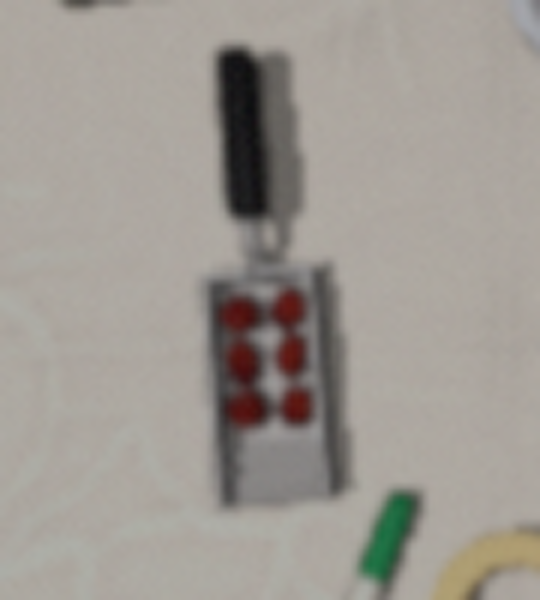

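View pics/side_s.png

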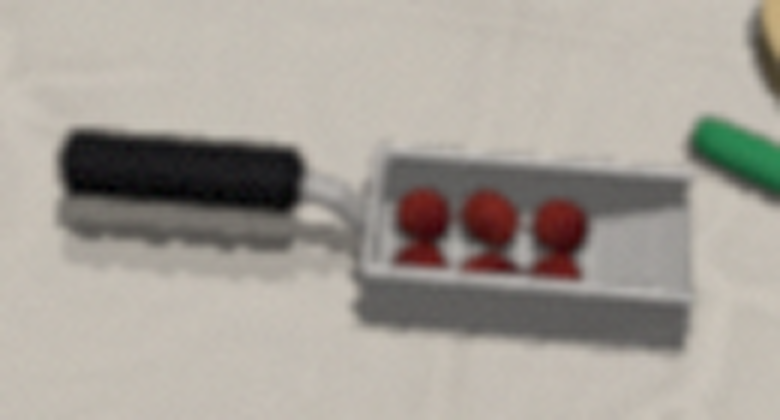

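View pics/side_b.png

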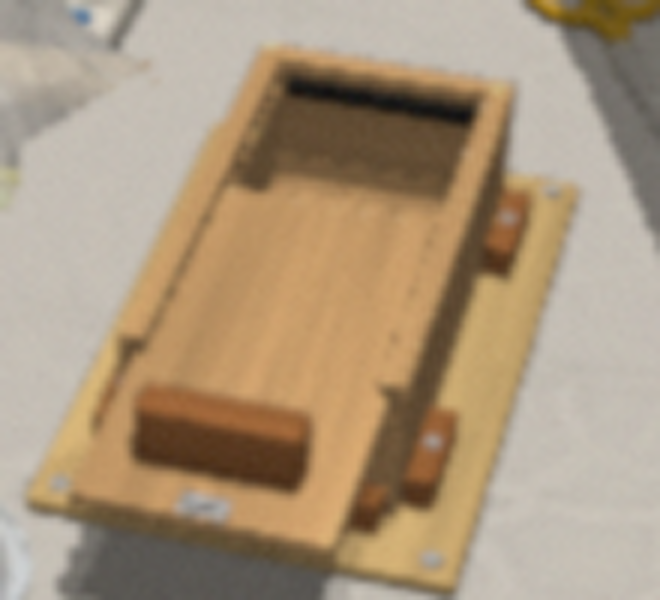

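```bash
cat > fit.py <<'E'
from h import *
from rig import cams
from scipy.optimize import least_squares
def cal():
    return {n:cams.camera(n) for n in("side","top")}
def fit(P,obs,x0,offs):
    # obs: list (cam, zoom px, local mm)
    def res(v):
        r=[]
        for c,uv,l in obs:
            ox,oy,k=offs[c]; m=((np.array(uv)+.5)/k-.5)+[ox,oy]
            r.append(proj(P[c],tf(*v,np.array(l)*1e-3))[0]-m)
        return np.concatenate(r)
    s=least_squares(res,x0,loss="soft_l1")
    return s.x,res(s.x).reshape(-1,2)
E
python3 - <<'E'
from fit import *
P=cal()
box=[("top",(175,101),(-150,95,10)),("top",(677,147),(150,95,10)),("top",(660,463),(150,-95,10)),("top",(148,418),(-150,-95,10)),
("side",(578,188),(150,-95,10)),("side",(455,592),(-150,-95,10)),("side",(32,502),(-150,95,10)),("side",(265,48),(117,62,83)),("side",(513,85),(117,-62,83))]
b,r=fit(P,box,[.45,-.1,-1.6],{"top":(263,173,5),"side":(250,145,6)}); print("box",b.round(4),r.round(1).tolist())
sc=[("top",(207,280),(52,27,30)),("top",(330,265),(52,-27,30)),("top",(345,495),(-60,-27,30)),("top",(222,505),(-60,27,30)),("top",(238,48),(154,0,53)),("top",(248,216),(70,0,53)),
("side",(383,152),(52,-27,30)),("side",(690,172),(-60,-27,30)),("side",(690,297),(-60,27,30)),("side",(362,272),(52,27,30))]
s,r=fit(P,sc,[.45,.25,0],{"top":(163,185,6),"side":(215,278,6)}); print("scoop",s.round(4),r.round(1).tolist())
# lid in box frame
for z,(u,zz) in {"trailL":((63,140),74),"trailR":((47,328),74),"leadL":((450,182),74),"leadR":((440,348),74)}.items():
    w=back(P["top"],((u[0]+.5)/5-.5+263,(u[1]+.5)/5-.5+173),zz*1e-3)
    c,q=np.cos(b[2]),np.sin(b[2]); d=w[:2]-b[:2]; print(z,(c*d[0]+q*d[1])*1e3,(-q*d[0]+c*d[1])*1e3)
np.savez("pose.npz",box=b,scoop=s)
for n,o,k,fn in(("top",(163,185),6,"top_s"),("side",(215,278),6,"side_s")):
    im=cv2.imread(f"pics/{fn}.png")
    for L in(rect(-60,52,-27,27,30),rect(-24,52,-27,27,0),rect(70,154,-9.5,9.5,53),rect(70,154,-9.5,9.5,31)): draw(im,o,k,proj(P[n],tf(*s,L)),(0,255,0))
    cv2.imwrite(f"pics/{fn}_f.png",im)
for n,o,k,fn in(("top",(263,173),5,"top_b"),("side",(250,145),6,"side_b")):
    im=cv2.imread(f"pics/{fn}.png")
    for L in(rect(-150,150,-95,95,10),rect(-117,117,-62,62,83),rect(-105,105,-50,50,83)): draw(im,o,k,proj(P[n],tf(*b,L)),(0,255,0))
    for L in(rect(-109,109,-54.5,54.5,8),rect(-86,-68,-35,35,39)): draw(im,o,k,proj(P[n],tf(*b,L+np.array([-.098,0,.066]))),(255,0,0))
    cv2.imwrite(f"pics/{fn}_f.png",im)
for nm,pt in(("mouth",(55,0,83)),):print(nm,tf(*b,np.array(pt)*1e-3))
print("grip",tf(*s,np.array((112,0,42))*1e-3))
from rig import nets
for n in P:
  for t in("cup_stack","tape_roll","plum_cup"):
    r=nets.outline_of(P[n],t)
    print(n,t,[(round(a["conf"],2),np.round(a["pixel"]).tolist(),back(P[n],a["pixel"],.04).round(3).tolist()) for a in r[:3]])
E
cd pics; python3 -c "
import cv2,numpy as np
a=[cv2.imread(f'{n}_f.png') for n in('top_s','side_s')]
h=600;c=np.zeros((420,800,3),np.uint8)
x=cv2.resize(a[0],(378,420));y=cv2.resize(a[1],(422,227));c[:,:378]=x;c[:227,378:]=y;cv2.imwrite('sf.png',c)
"
```

```text
box [ 0.5255 -0.1194 -1.6777] [[-1.0, 0.2], [-0.1, -0.3], [-0.1, 0.9], [-1.3, 0.6], [0.2, -0.9], [0.2, -1.0], [-1.6, -0.8], [-0.6, -1.0], [0.3, -0.3]]
scoop [0.4764 0.2796 0.0815] [[-0.3, -0.7], [-2.3, -0.0], [-2.0, 0.4], [-0.3, 0.6], [-0.2, 1.1], [0.1, 1.8], [-1.6, -2.1], [0.3, -1.0], [0.1, -0.3], [-0.7, -0.9]]
trailL -207.32166252080964 54.030655997959556
trailR -206.04977014906683 -52.826837378850286
leadL 11.213319277163167 49.23410070853534
leadR 12.048811870085036 -44.50949166529282
mouth [[ 0.51965094 -0.17411247  0.083     ]]
grip [[0.58807805 0.28876004 0.042     ]]
side cup_stack [(0.61, [322.0, 187.0], [0.477, -0.146, 0.04]), (0.56, [227.0, 170.0], [0.757, -0.174, 0.04])]
side tape_roll [(0.64, [358.0, 288.0], [0.363, 0.197, 0.04])]
side plum_cup [(0.56, [231.0, 241.0], [0.669, 0.109, 0.04])]
top cup_stack [(0.87, [355.0, 149.0], [0.76, -0.154, 0.04]), (0.5, [359.0, 236.0], [0.502, -0.156, 0.04])]
top tape_roll [(0.73, [243.0, 283.0], [0.373, 0.177, 0.04]), (0.2, [359.0, 146.0], [0.769, -0.166, 0.04])]
top plum_cup [(0.92, [267.0, 178.0], [0.676, 0.106, 0.04]), (0.4, [358.0, 237.0], [0.498, -0.151, 0.04])]
```

View pics/sf.png

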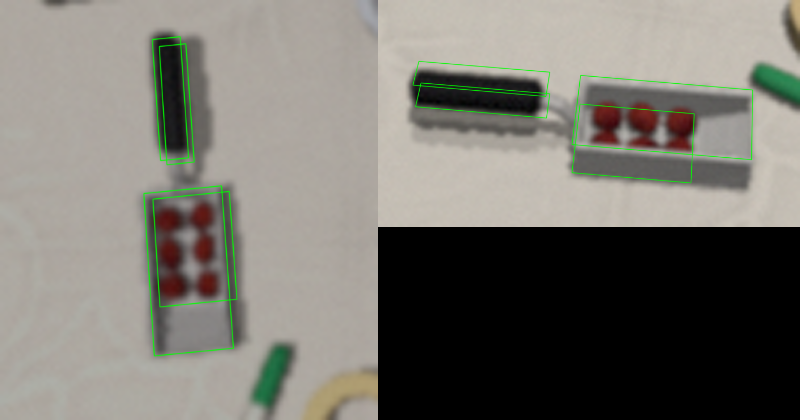

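View pics/top_b_f.png

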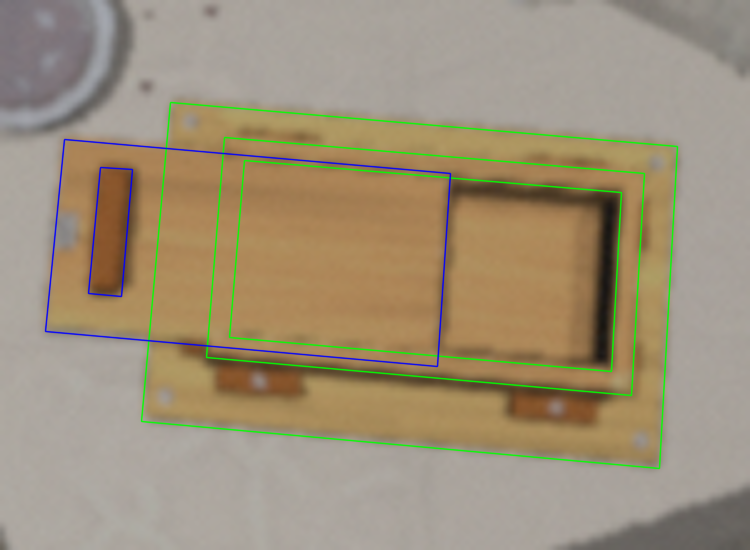

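View pics/side_b_f.png

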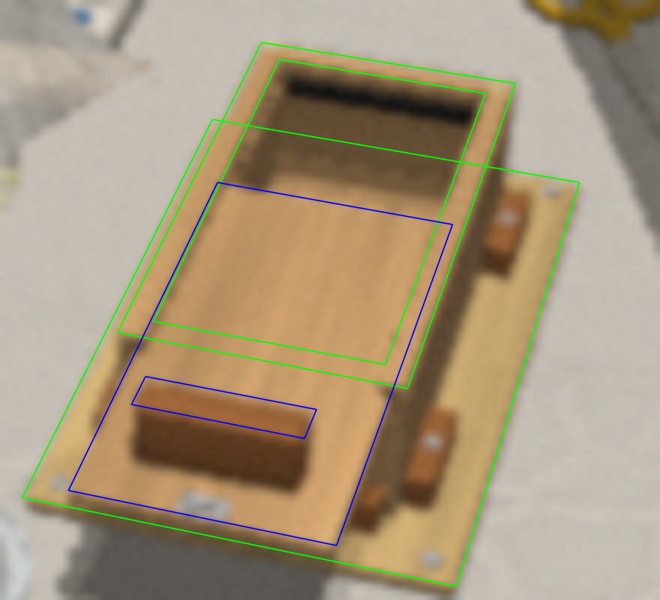

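```bash
python3 - <<'E'
from fit import *
P=cal()
o={"top":(163,185,6),"side":(215,278,6)}
def un(c,uv): ox,oy,k=o[c]; return ((np.array(uv)+.5)/k-.5)+[ox,oy]
for uv in((238,48),(248,216),(243,132)): print(back(P["top"],un("top",uv),.053).round(4))
for uv in((66,155),(300,172),(183,163)): print("side", back(P["side"],un("side",uv),.047).round(4))
sc=[("top",(207,280),(52,27,30)),("top",(222,505),(-60,27,30)),("top",(238,48),(154,0,53)),("top",(248,216),(70,0,53)),
("side",(64,158),(154,0,47)),("side",(301,175),(70,0,47)),
("side",(690,172),(-60,-27,30)),("side",(690,297),(-60,27,30)),("side",(362,272),(52,27,30))]
s,r=fit(P,sc,[.45,.25,0],o); print("scoop",s.round(4),r.round(1).tolist())
print("grip",tf(*s,np.array((112,0,42))*1e-3))
E
```

```text
[0.6331 0.2917 0.053 ]
[0.5514 0.2858 0.053 ]
[0.592  0.2887 0.053 ]
side [0.6306 0.2961 0.047 ]
side [0.5503 0.2884 0.047 ]
side [0.5904 0.292  0.047 ]
scoop [0.4776 0.2809 0.0929] [[-1.0, -0.9], [-0.5, 0.3], [-1.2, 0.8], [-0.6, 1.4], [0.3, -0.9], [1.4, -0.7], [-0.4, -0.9], [-0.4, -0.1], [-1.3, -0.2]]
grip [[0.58908572 0.29130682 0.042     ]]
```

play_rows --commands '[{"x":0,"y":0,"z":0,"spin":0.128},{"x":0,"y":0,"z":0,"spin":0.128},{"x":10,"y":-20,"z":0,"spin":0},{"x":22,"y":-42,"z":0,"spin":0},{"x":22,"y":-42,"z":0,"spin":0},{"x":22,"y":-42,"z":0,"spin":0},{"x":22,"y":-42,"z":0,"spin":0},{"x":22,"y":-42,"z":0,"spin":0}]' --grip 1

```text
time: 2.1
position: [0.3127, -0.3521, 0.2213]
tool_rot: [0.999, 0.031, 0.001, 0.005]
ft_force: [1.4, -0.4, -0.2]
grip_width: 0.0869
```

```bash
cat > go.py <<'E'
import sys,numpy as np
from rig import robot
from scipy.spatial.transform import Rotation as R
def st(tgt=None,yaw=None):
    o=robot.get_obs(); Q=R.from_quat(o["tool_rot"]); X=Q.as_matrix()
    ps=np.arctan2(X[1,0],X[0,0])
    print("t",round(o["time"],2),"pos",np.round(o["position"],4),"yaw",round(ps,3),"tilt",np.round(np.degrees(np.arccos(-X[2,2])),2),"F",np.round(o["ft_force"],2),"M",np.round(o["moment"],2),"w",round(o["grip_width"],4))
    if tgt is not None: print("tool mm",np.round(X.T@(np.array(tgt)-o["position"])*1e3,1))
    if yaw is not None: print("spin",round((ps-yaw+np.pi)%(2*np.pi)-np.pi,3))
if __name__=="__main__":
    a=[float(v) for v in sys.argv[1:]]
    st(a[:3] if len(a)>=3 else None,a[3] if len(a)>3 else None)
E
python3 go.py 0.583 0.290 0.2 0.085
```

```text
t 2.1 pos [ 0.3127 -0.3521  0.2213] yaw 0.063 tilt 0.55 F [ 1.44 -0.41 -0.23] M [ 0.03  0.   -0.02] w 0.0869
tool mm [ 310.1 -624.    15.8]
spin -0.022
```

play_rows --commands '[{"x":22,"y":-44,"z":0,"spin":-0.02},{"x":22,"y":-44,"z":0,"spin":0},{"x":22,"y":-44,"z":0,"spin":0},{"x":22,"y":-44,"z":0,"spin":0},{"x":22,"y":-44,"z":0,"spin":0},{"x":22,"y":-44,"z":0,"spin":0},{"x":22,"y":-44,"z":0,"spin":0},{"x":22,"y":-44,"z":0,"spin":0}]'

```text
time: 2.9
position: [0.4628, 0.0192, 0.2206]
tool_rot: [0.999, 0.04, 0.005, 0.007]
ft_force: [0.3, -0.8, -0.5]
grip_width: 0.0869
```

```bash
python3 go.py 0.583 0.290 0.15 0.085
```

```text
t 2.9 pos [0.4628 0.0192 0.2206] yaw 0.08 tilt 1.02 F [ 0.34 -0.8  -0.47] M [-0.05 -0.05 -0.02] w 0.0869
tool mm [ 140.6 -261.5   68. ]
spin -0.005
```

play_rows --commands '[{"x":23,"y":-44,"z":5,"spin":0},{"x":23,"y":-44,"z":10,"spin":0},{"x":23,"y":-44,"z":10,"spin":0},{"x":23,"y":-44,"z":10,"spin":0},{"x":20,"y":-40,"z":10,"spin":0},{"x":15,"y":-30,"z":10,"spin":0},{"x":5,"y":-10,"z":5,"spin":0},{"x":0,"y":0,"z":0,"spin":0}]'

```text
time: 3.7
position: [0.5767, 0.2931, 0.1592]
tool_rot: [0.999, 0.045, 0.01, 0.007]
ft_force: [-0.7, 0.3, -0.1]
grip_width: 0.0872
```

```bash
python3 go.py 0.583 0.290 0.1 0.085
```

```text
t 3.7 pos [0.5767 0.2931 0.1592] yaw 0.089 tilt 1.41 F [-0.71  0.33 -0.12] M [-0.    0.04  0.04] w 0.0872
tool mm [ 4.9  2.7 59.3]
spin 0.004
```

play_rows --commands '[{"x":5,"y":3,"z":25,"spin":0},{"x":0,"y":0,"z":30,"spin":0},{"x":0,"y":0,"z":15,"spin":0},{"x":0,"y":0,"z":0,"spin":0}]'

```text
time: 4.1
position: [0.5836, 0.2851, 0.0903]
tool_rot: [0.999, 0.044, 0.011, 0.008]
ft_force: [-0.2, 0.1, 0.4]
grip_width: 0.0867
```

```bash
python3 go.py 0.583 0.290 0.024 0.085; python3 - <<'E'
from h import *
from rig import cams
t=cams.camera("top");s=cams.camera("side")
a,_=crop(t["img"],(205,235),(100,120),5);b,_=crop(s["img"],(270,295),(75,150),4)
c=np.zeros((600,800,3),np.uint8);c[:,:500]=a;c[:,500:]=b;cv2.imwrite("pics/a1.png",c)
E
```

```text
t 4.1 pos [0.5836 0.2851 0.0903] yaw 0.087 tilt 1.53 F [-0.24  0.08  0.39] M [ 0.01  0.03 -0.02] w 0.0867
tool mm [-1.5 -6.1 66.2]
spin 0.002
```

View pics/a1.png

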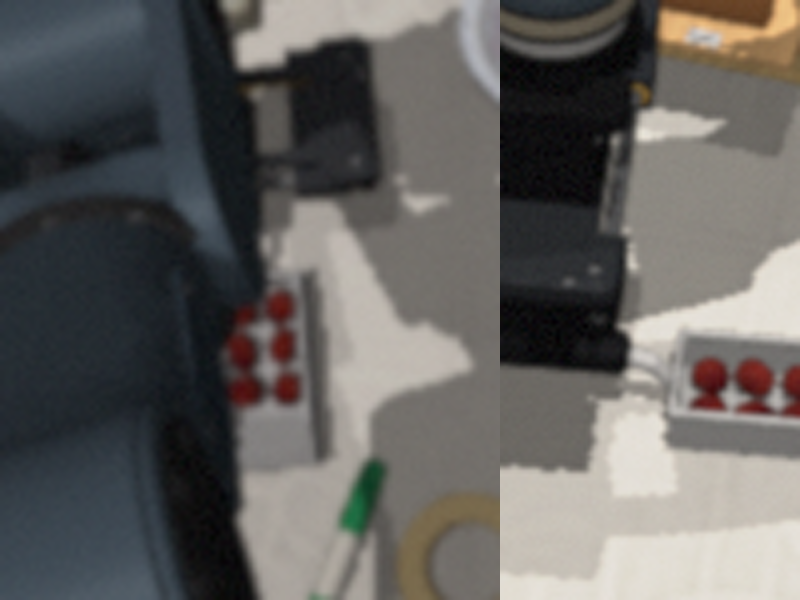

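play_rows --commands '[{"x":-1,"y":-6,"z":25,"spin":0},{"x":0,"y":0,"z":25,"spin":0},{"x":0,"y":0,"z":10,"spin":0},{"x":0,"y":0,"z":0,"spin":0}]'

```text
time: 4.6
position: [0.5909, 0.2914, 0.0389]
tool_rot: [0.999, 0.043, 0.02, 0.006]
ft_force: [0.3, -0.4, 0.6]
grip_width: 0.0869
```

```bash
python3 go.py 0.583 0.290 0.0235 0.085
```

```text
t 4.6 pos [0.5909 0.2914 0.0389] yaw 0.086 tilt 2.34 F [ 0.29 -0.43  0.58] M [ 0.02  0.   -0.05] w 0.0869
tool mm [-8.6  0.5 15.1]
spin 0.001
```

play_rows --commands '[{"x":-8,"y":0,"z":8,"spin":0},{"x":0,"y":0,"z":7,"spin":0},{"x":0,"y":0,"z":0,"spin":0}]'

```text
time: 4.9
position: [0.585, 0.2909, 0.0262]
tool_rot: [0.999, 0.043, 0.022, 0.005]
ft_force: [-0.2, -0.3, -0.6]
grip_width: 0.0869
```

```bash
python3 go.py 0.583 0.290 0.0235 0.085
```

```text
t 4.9 pos [0.585  0.2909 0.0262] yaw 0.085 tilt 2.61 F [-0.17 -0.25 -0.62] M [-0.    0.01  0.04] w 0.0869
tool mm [-2.2  0.7  2.6]
spin 0.0
```

play_rows --commands '[{"x":-2,"y":0,"z":3,"spin":0},{"x":0,"y":0,"z":0,"spin":0},{"x":0,"y":0,"z":0,"spin":0},{"x":0,"y":0,"z":0,"spin":0},{"x":0,"y":0,"z":0,"spin":0},{"x":0,"y":0,"z":0,"spin":0},{"x":0,"y":0,"z":0,"spin":0},{"x":0,"y":0,"z":0,"spin":0}]' --grip 0 --newtons 50

```text
time: 5.7
position: [0.5842, 0.2912, 0.0245]
tool_rot: [0.999, 0.043, 0.024, 0.005]
ft_force: [-0.3, -0.6, 0.6]
grip_width: 0.0307
```

```bash
python3 go.py 0.583 0.290 0.0235 0.085
```

```text
t 5.7 pos [0.5842 0.2912 0.0245] yaw 0.086 tilt 2.78 F [-0.28 -0.63  0.63] M [ 0.03  0.06 -0.03] w 0.0307
tool mm [-1.4  1.1  1. ]
spin 0.001
```

play_rows --commands '[{"x":0,"y":0,"z":0,"spin":0},{"x":0,"y":0,"z":0,"spin":0},{"x":0,"y":0,"z":0,"spin":0}]'

```text
time: 6.0
position: [0.5843, 0.2912, 0.0246]
tool_rot: [0.999, 0.043, 0.024, 0.005]
ft_force: [0.3, -0.3, 1.1]
grip_width: 0.0187
```

```bash
python3 go.py 0.583 0.290 0.0235 0.085
```

```text
t 6.0 pos [0.5843 0.2912 0.0246] yaw 0.086 tilt 2.78 F [ 0.3  -0.34  1.15] M [0.06 0.07 0.03] w 0.0187
tool mm [-1.4  1.1  1. ]
spin 0.001
```

play_rows --commands '[{"x":0,"y":0,"z":-5,"spin":0},{"x":0,"y":0,"z":-8,"spin":0},{"x":0,"y":0,"z":-8,"spin":0},{"x":0,"y":0,"z":-8,"spin":0},{"x":0,"y":0,"z":-4,"spin":0},{"x":0,"y":0,"z":0,"spin":0}]' --newtons 60

```text
time: 6.6
position: [0.5824, 0.2915, 0.0601]
tool_rot: [0.999, 0.043, 0.024, 0.005]
ft_force: [1.0, 0.3, -1.9]
grip_width: 0.0189
```

```bash
cat > look.py <<'E'
import sys
from h import *
from rig import cams
# name, topcx,topcy,w,h,sidecx,..
a=sys.argv; n=a[1]; v=[int(x) for x in a[2:]]
def one(c,v):
    p=cams.camera(c); k=min(400/v[2],600/v[3]); x0=max(0,v[0]-v[2]//2);y0=max(0,v[1]-v[3]//2)
    return cv2.resize(p["img"][y0:y0+v[3],x0:x0+v[2],::-1],None,fx=k,fy=k,interpolation=cv2.INTER_CUBIC)
A=one("top",v[:4]);B=one("side",v[4:])
c=np.zeros((max(A.shape[0],B.shape[0]),800,3),np.uint8);c[:A.shape[0],:A.shape[1]]=A;c[:B.shape[0],400:400+B.shape[1]]=B
cv2.imwrite(f"pics/{n}.png",c)
E
python3 go.py 0.583 0.290 0.0235 0.085; python3 look.py a2 205 235 100 100 280 300 140 120
```

```text
t 6.6 pos [0.5824 0.2915 0.0601] yaw 0.086 tilt 2.79 F [ 1.04  0.28 -1.85] M [ 0.03 -0.15  0.02] w 0.0189
tool mm [-1.3  1.1 36.6]
spin 0.001
```

View pics/a2.png

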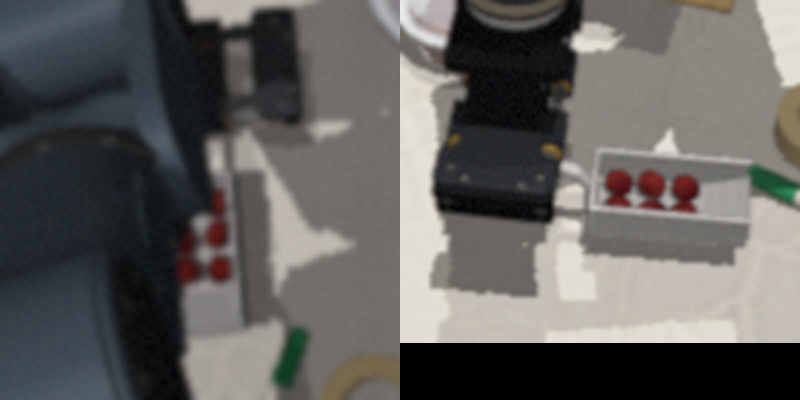

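play_rows --commands '[{"x":0,"y":0,"z":-8,"spin":0},{"x":0,"y":0,"z":-15,"spin":0},{"x":0,"y":0,"z":-20,"spin":0.02},{"x":0,"y":0,"z":-20,"spin":0.04},{"x":0,"y":0,"z":-20,"spin":0.05},{"x":0,"y":3,"z":-15,"spin":0.05},{"x":0,"y":6,"z":-8,"spin":0.03},{"x":2,"y":10,"z":0,"spin":0}]'

```text
time: 7.5
position: [0.5762, 0.2732, 0.1739]
tool_rot: [0.998, -0.055, 0.024, 0.003]
ft_force: [0.6, 0.5, -1.9]
grip_width: 0.0187
```

```bash
python3 go.py 0.680 -0.190 0.165 -0.107;  python3 look.py a3 250 235 160 160 270 300 140 120
```

```text
t 7.5 pos [0.5762 0.2732 0.1739] yaw -0.11 tilt 2.73 F [ 0.57  0.51 -1.88] M [ 0.05 -0.15  0.03] w 0.0187
tool mm [153.3 449.   17.4]
spin -0.003
```

View pics/a3.png

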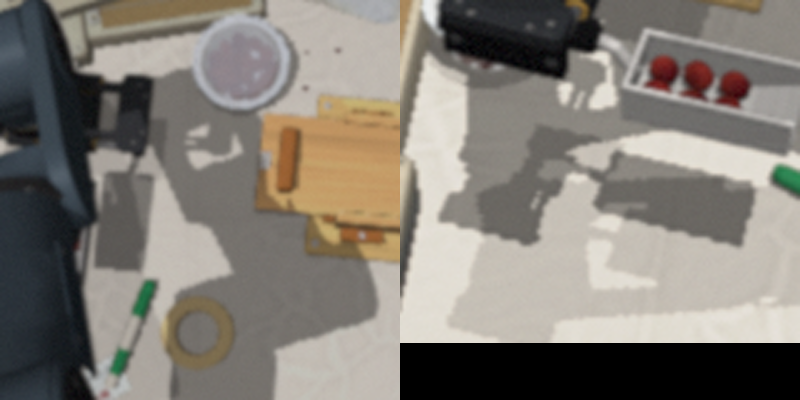

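play_rows --commands '[{"x":5,"y":16,"z":0,"spin":0},{"x":8,"y":22,"z":0,"spin":0},{"x":9,"y":26,"z":0,"spin":0},{"x":9,"y":26,"z":0,"spin":0},{"x":9,"y":26,"z":0,"spin":0},{"x":9,"y":26,"z":0,"spin":0},{"x":9,"y":26,"z":0,"spin":0},{"x":9,"y":26,"z":0,"spin":0}]'

```text
time: 8.4
position: [0.6169, 0.0591, 0.1669]
tool_rot: [0.999, -0.052, 0.013, 0.005]
ft_force: [0.3, 0.5, -2.3]
grip_width: 0.0185
```

```bash
python3 go.py 0.680 -0.190 0.165 -0.107
```

```text
t 8.4 pos [0.6169 0.0591 0.1669] yaw -0.105 tilt 1.66 F [ 0.27  0.51 -2.3 ] M [ 0.01 -0.21  0.02] w 0.0185
tool mm [ 88.6 241.2   6.5]
spin 0.002
```

play_rows --commands '[{"x":10,"y":27,"z":-2,"spin":0},{"x":10,"y":27,"z":0,"spin":0},{"x":10,"y":27,"z":0,"spin":0},{"x":10,"y":27,"z":0,"spin":0},{"x":10,"y":27,"z":0,"spin":0},{"x":10,"y":27,"z":0,"spin":0},{"x":10,"y":24,"z":0,"spin":0},{"x":8,"y":18,"z":0,"spin":0}]'

```text
time: 9.2
position: [0.6666, -0.1708, 0.1614]
tool_rot: [0.998, -0.054, 0.004, 0.004]
ft_force: [0.2, 0.2, -2.3]
grip_width: 0.0185
```

```bash
python3 go.py 0.680 -0.190 0.165 -0.107
```

```text
t 9.2 pos [ 0.6666 -0.1708  0.1614] yaw -0.109 tilt 0.64 F [ 0.16  0.17 -2.33] M [-0.02 -0.18  0.  ] w 0.0185
tool mm [15.4 17.7 -3.4]
spin -0.002
```

play_rows --commands '[{"x":8,"y":10,"z":0,"spin":0},{"x":5,"y":4,"z":0,"spin":0},{"x":2,"y":2,"z":0,"spin":0},{"x":0,"y":0,"z":0,"spin":0}]'

```text
time: 9.6
position: [0.6795, -0.1919, 0.1588]
tool_rot: [0.998, -0.056, 0.002, 0.003]
ft_force: [0.0, 0.4, -2.1]
grip_width: 0.0185
```

```bash
python3 go.py 0.680 -0.190 0.1075 -0.107;  python3 look.py a4 360 210 130 130 285 190 140 140
```

```text
t 9.6 pos [ 0.6795 -0.1919  0.1588] yaw -0.112 tilt 0.4 F [ 0.05  0.36 -2.14] M [ 0.03 -0.19  0.01] w 0.0185
tool mm [ 0.1 -2.2 51.3]
spin -0.005
```

View pics/a4.png

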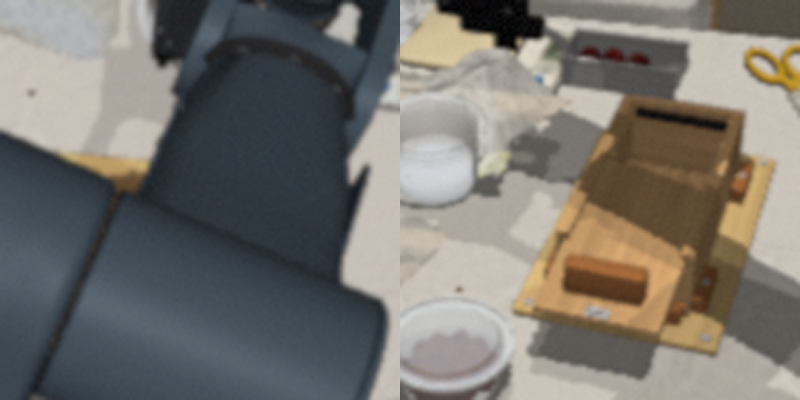

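```bash
cat > ov.py <<'E'
import sys
from h import *
from rig import cams,robot
from scipy.spatial.transform import Rotation as R
# overlay scoop, given pitch (deg, front down +) about grasp; g, gz ; and box
def scoop_pts(pitch,g=105.5,gz=43):
    o=robot.get_obs();X=R.from_quat(o["tool_rot"]).as_matrix()
    gp=np.array(o["position"])-X[:,2]*robot.tcp_to_grasp
    yaw=np.arctan2(X[1,0],X[0,0])
    M=R.from_euler("zy",[yaw,-np.radians(pitch)]).as_matrix()
    f=lambda L:(np.array(L)-np.array([g,0,gz])*1e-3)@M.T+gp
    return f
if __name__=="__main__":
    pitch=float(sys.argv[1]);n=sys.argv[2];v=[int(a) for a in sys.argv[3:7]] or [300,180,130,100]
    p=cams.camera("side");f=scoop_pts(pitch)
    im,o=crop(p["img"],v[:2],v[2:],6)
    b=np.load("pose.npz")["box"]
    for L in(rect(-60,52,-27,27,30),rect(-24,52,-27,27,0),rect(70,154,-9.5,9.5,53)): draw(im,o,6,proj(p,f(L)),(0,255,0))
    for L in(rect(-117,117,-62,62,83),rect(-105,105,-50,50,83)): draw(im,o,6,proj(p,tf(*b,L)),(255,0,0))
    cv2.imwrite(f"pics/{n}.png",im)
    print(f([[-.06,0,.013],[-.024,0,0],[.052,0,0]]).round(3))
E
python3 ov.py -2.4 o1 320 150 130 100
```

```text
[[ 0.514 -0.173  0.155]
 [ 0.549 -0.177  0.14 ]
 [ 0.624 -0.185  0.137]]
```

View pics/o1.png

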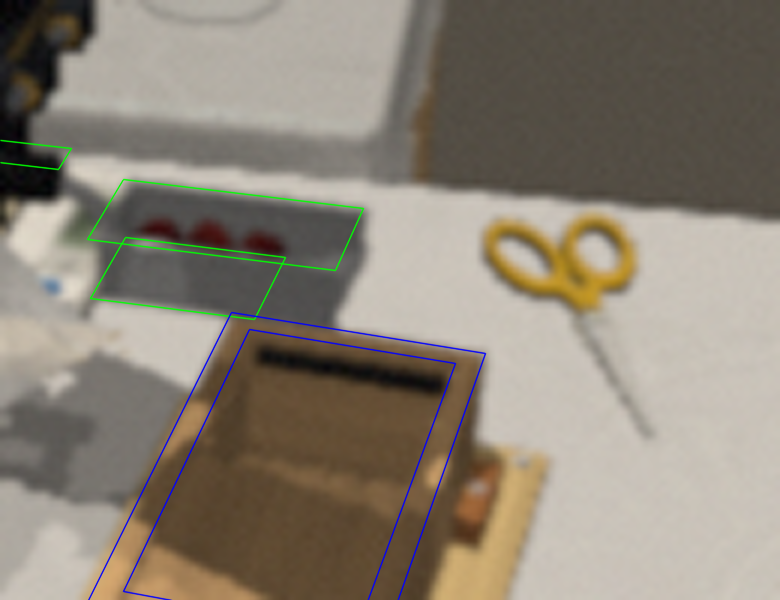

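play_rows --commands '[{"x":0,"y":-1,"z":8,"spin":0},{"x":0,"y":-1,"z":12,"spin":0},{"x":0,"y":0,"z":12,"spin":0},{"x":0,"y":0,"z":8,"spin":0},{"x":0,"y":0,"z":4,"spin":0},{"x":0,"y":0,"z":0,"spin":0}]'

```text
time: 10.35
position: [0.6783, -0.1858, 0.1102]
tool_rot: [0.999, -0.054, 0.0, 0.002]
ft_force: [1.0, 0.4, -2.0]
grip_width: 0.0184
```

```bash
python3 go.py 0.680 -0.190 0.1075 -0.107;python3 ov.py -2.4 o2 320 150 130 100
```

```text
t 10.35 pos [ 0.6783 -0.1858  0.1102] yaw -0.108 tilt 0.25 F [ 0.99  0.36 -1.98] M [-0.   -0.15 -0.01] w 0.0184
tool mm [2.1 3.9 2.7]
spin -0.001
[[ 0.513 -0.168  0.106]
 [ 0.548 -0.172  0.092]
 [ 0.624 -0.18   0.088]]
```

View pics/o2.png

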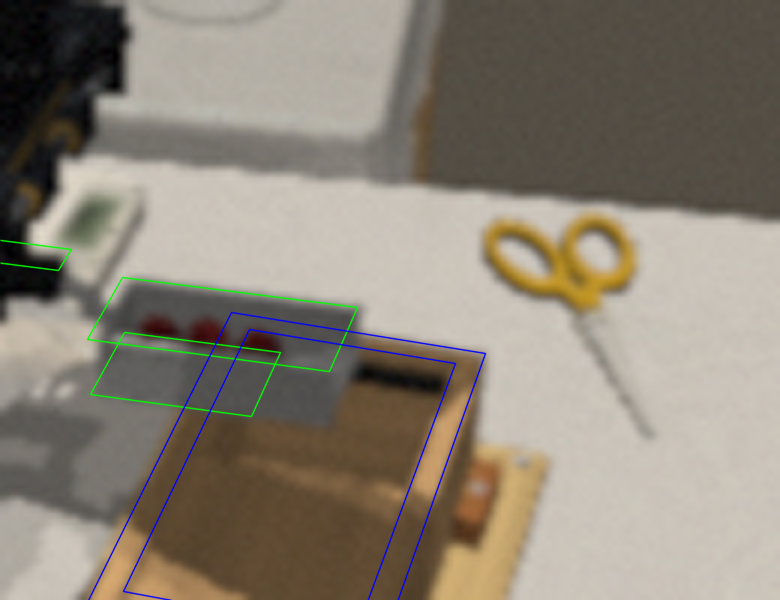

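play_rows --commands '[{"x":1,"y":4,"z":2,"spin":0},{"x":1,"y":0,"z":2,"spin":0},{"x":0,"y":0,"z":2,"spin":0}]'

```text
time: 10.7
position: [0.6813, -0.1914, 0.1055]
tool_rot: [0.999, -0.054, 0.002, 0.003]
ft_force: [1.1, -0.2, -2.0]
grip_width: 0.0184
```

```bash
python3 go.py 0.680 -0.190 0.1055 -0.107
```

```text
t 10.7 pos [ 0.6813 -0.1914  0.1055] yaw -0.109 tilt 0.4 F [ 1.08 -0.21 -2.04] M [-0.02 -0.13  0.02] w 0.0184
tool mm [-1.5 -1.2  0. ]
spin -0.002
```

play_rows --commands '[{"x":-1,"y":-1,"z":2,"spin":0},{"x":0,"y":0,"z":2,"spin":0},{"x":0,"y":0,"z":1,"spin":0}]'

```text
time: 11.0
position: [0.6812, -0.1909, 0.1023]
tool_rot: [0.999, -0.054, 0.003, 0.003]
ft_force: [-0.9, 0.4, 3.5]
grip_width: 0.0186
```

```bash
python3 go.py 0.680 -0.190 0.1025 -0.107
```

```text
t 11.0 pos [ 0.6812 -0.1909  0.1023] yaw -0.109 tilt 0.52 F [-0.89  0.45  3.48] M [ 0.08  0.42 -0.01] w 0.0186
tool mm [-1.3 -0.8 -0.2]
spin -0.002
```

play_rows --commands '[{"x":0,"y":0,"z":0,"spin":0},{"x":0,"y":0,"z":0,"spin":0},{"x":0,"y":0,"z":0,"spin":0}]' --newtons 5

```text
time: 11.3
position: [0.6811, -0.1908, 0.1026]
tool_rot: [0.999, -0.054, 0.003, 0.003]
ft_force: [0.3, -0.1, -0.3]
grip_width: 0.0192
```

```bash
python3 go.py 0.680 -0.190 0.1025 -0.107;python3 ov.py 0 o3 320 160 130 100
```

```text
t 11.3 pos [ 0.6811 -0.1908  0.1026] yaw -0.108 tilt 0.53 F [ 0.34 -0.14 -0.28] M [ 0.01 -0.04  0.  ] w 0.0192
tool mm [-1.2 -0.6  0.1]
spin -0.001
[[ 0.516 -0.173  0.091]
 [ 0.552 -0.177  0.078]
 [ 0.628 -0.185  0.078]]
```

View pics/o3.png

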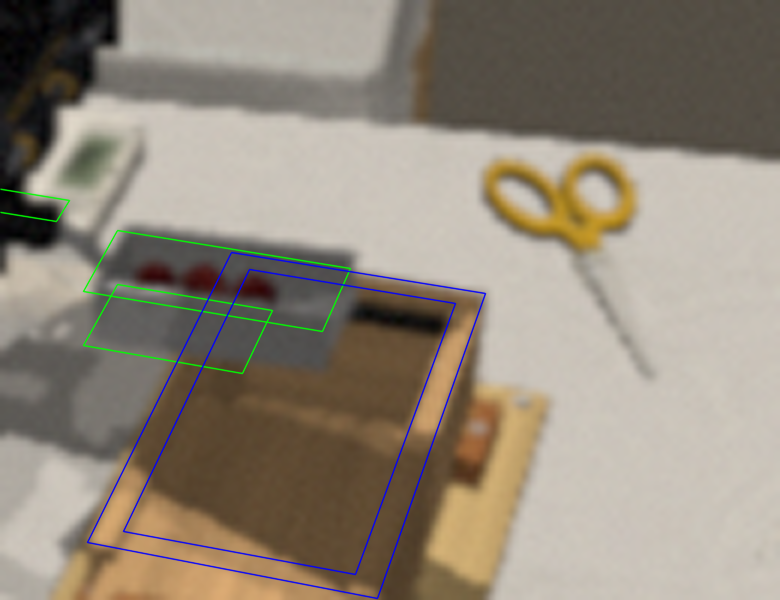

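play_rows --commands '[{"x":-2,"y":0,"z":-5,"spin":0},{"x":-2,"y":0,"z":-5,"spin":0},{"x":-3,"y":0,"z":-5,"spin":0},{"x":0,"y":0,"z":0,"spin":0}]'

```text
time: 11.75
position: [0.6739, -0.1898, 0.119]
tool_rot: [0.999, -0.054, 0.003, 0.003]
ft_force: [-0.7, 0.5, 0.6]
grip_width: 0.0189
```

```bash
python3 go.py 0.672 -0.190 0.12 -0.107;python3 ov.py 9 o4 320 160 130 100
```

```text
t 11.75 pos [ 0.6739 -0.1898  0.119 ] yaw -0.109 tilt 0.56 F [-0.66  0.52  0.56] M [ 0.12  0.01 -0.03] w 0.0189
tool mm [-1.8  0.4 -1.1]
spin -0.002
[[ 0.516 -0.172  0.082]
 [ 0.553 -0.176  0.075]
 [ 0.628 -0.184  0.087]]
```

View pics/o4.png

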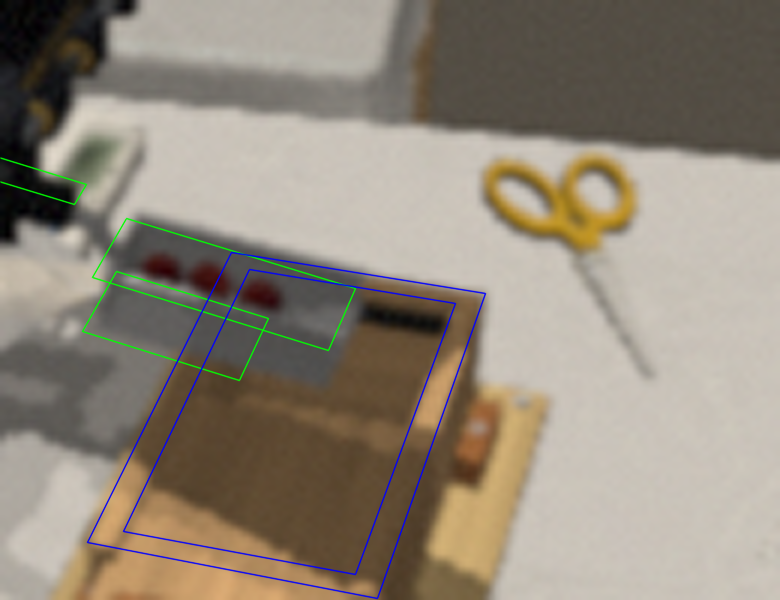

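play_rows --commands '[{"x":-3,"y":0,"z":-5,"spin":0},{"x":-3,"y":0,"z":-5,"spin":0},{"x":-4,"y":0,"z":-5,"spin":0},{"x":-4,"y":0,"z":-5,"spin":0},{"x":-4,"y":0,"z":-5,"spin":0},{"x":-5,"y":0,"z":-5,"spin":0},{"x":0,"y":0,"z":0,"spin":0}]'

```text
time: 12.5
position: [0.6481, -0.1867, 0.1512]
tool_rot: [0.999, -0.054, 0.003, 0.003]
ft_force: [-0.6, 0.4, -1.4]
grip_width: 0.0189
```

```bash
python3 go.py 0.645 -0.190 0.152 -0.107;python3 ov.py 27 o5 320 160 130 100
```

```text
t 12.5 pos [ 0.6481 -0.1867  0.1512] yaw -0.108 tilt 0.51 F [-0.55  0.37 -1.44] M [ 0.05  0.05 -0.01] w 0.0189
tool mm [-2.7  3.6 -0.8]
spin -0.001
[[ 0.515 -0.169  0.068]
 [ 0.553 -0.173  0.073]
 [ 0.62  -0.181  0.107]]
```

View pics/o5.png

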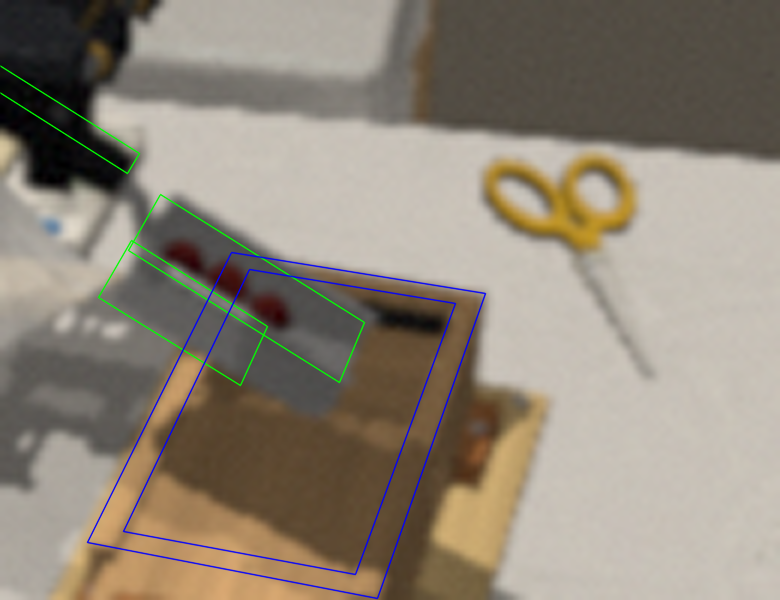

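play_rows --commands '[{"x":-5,"y":0,"z":-5,"spin":0},{"x":-5,"y":0,"z":-4,"spin":0},{"x":-5,"y":0,"z":-4,"spin":0},{"x":-5,"y":1,"z":-4,"spin":0},{"x":-5,"y":1,"z":-3,"spin":0},{"x":0,"y":0,"z":0,"spin":0}]'

```text
time: 13.15
position: [0.6195, -0.185, 0.171]
tool_rot: [0.999, -0.054, 0.001, 0.002]
ft_force: [-1.6, 0.9, -0.8]
grip_width: 0.019
```

```bash
python3 go.py 0.620 -0.185 0.166 -0.107;python3 ov.py 42 o6 320 160 130 100
```

```text
t 13.15 pos [ 0.6195 -0.185   0.171 ] yaw -0.109 tilt 0.3 F [-1.57  0.87 -0.82] M [0.06 0.19 0.02] w 0.019
tool mm [ 0.5 -0.1  5. ]
spin -0.002
[[ 0.517 -0.167  0.057]
 [ 0.553 -0.171  0.072]
 [ 0.609 -0.179  0.122]]
```

View pics/o6.png

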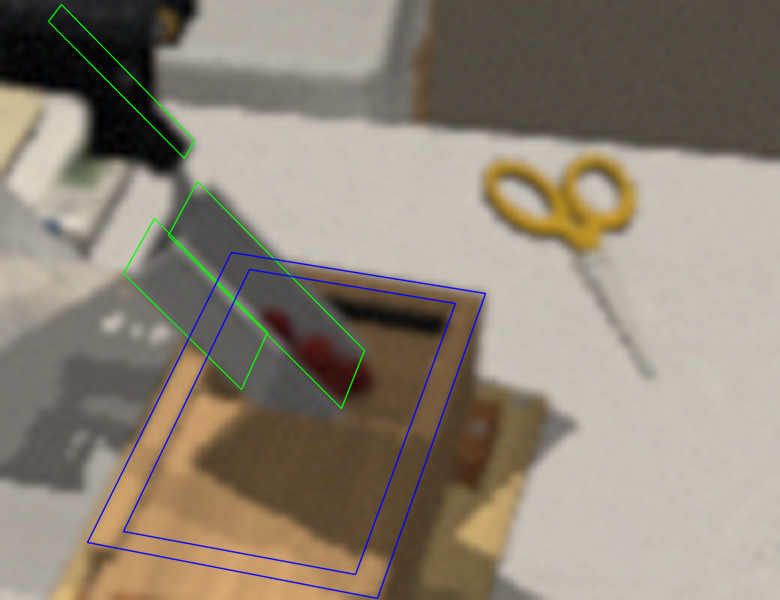

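Plums are rolling out over the lip at about 40° into the box. I hold for a few rows and tip a bit further.

play_rows --commands '[{"x":-3,"y":0,"z":-2,"spin":0},{"x":-3,"y":0,"z":-2,"spin":0},{"x":-3,"y":0,"z":-2,"spin":0},{"x":0,"y":0,"z":0,"spin":0},{"x":0,"y":0,"z":0,"spin":0},{"x":0,"y":0,"z":0,"spin":0}]'

```text
time: 13.8
position: [0.6107, -0.1843, 0.1773]
tool_rot: [0.999, -0.054, 0.002, 0.003]
ft_force: [0.3, 0.5, -1.6]
grip_width: 0.0191
```

```bash
python3 go.py 0.620 -0.185 0.166 -0.107;python3 ov.py 47 o7 320 160 130 100
```

```text
t 13.8 pos [ 0.6107 -0.1843  0.1773] yaw -0.108 tilt 0.37 F [ 0.26  0.5  -1.58] M [ 0.09  0.05 -0.04] w 0.0191
tool mm [ 9.3 -0.4 11.4]
spin -0.001
[[ 0.52  -0.166  0.055]
 [ 0.554 -0.17   0.073]
 [ 0.606 -0.178  0.128]]
```

View pics/o7.png

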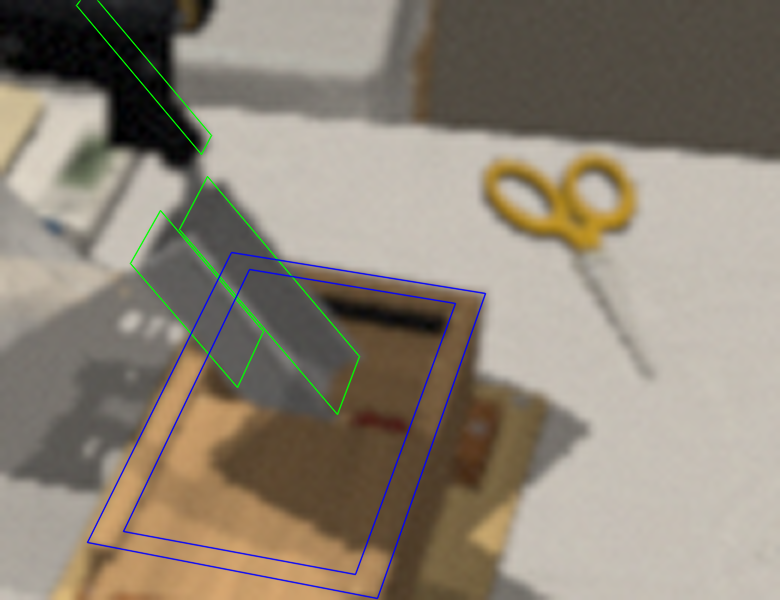

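play_rows --commands '[{"x":-4,"y":0,"z":-2,"spin":0},{"x":-4,"y":0,"z":-2,"spin":0},{"x":0,"y":0,"z":0,"spin":0},{"x":0,"y":0,"z":0,"spin":0},{"x":0,"y":0,"z":0,"spin":0},{"x":0,"y":0,"z":0,"spin":0}]'

```text
time: 14.45
position: [0.6027, -0.1836, 0.1817]
tool_rot: [0.999, -0.054, 0.002, 0.003]
ft_force: [-0.6, -0.2, -2.4]
grip_width: 0.019
```

play_rows --commands '[{"x":0,"y":0,"z":0,"spin":0},{"x":0,"y":0,"z":0,"spin":0},{"x":0,"y":0,"z":0,"spin":0},{"x":0,"y":0,"z":-8,"spin":0},{"x":0,"y":0,"z":-12,"spin":0},{"x":0,"y":0,"z":-12,"spin":0},{"x":0,"y":0,"z":-8,"spin":0},{"x":0,"y":0,"z":0,"spin":0}]' --newtons 40

```text
time: 15.25
position: [0.6034, -0.1836, 0.2263]
tool_rot: [0.999, -0.054, 0.004, 0.004]
ft_force: [-0.2, -0.8, -2.4]
grip_width: 0.0186
```

```bash
python3 go.py 0.620 -0.185 0.166 -0.107;python3 ov.py 50 o8 320 160 130 100
```

```text
t 15.25 pos [ 0.6034 -0.1836  0.2263] yaw -0.108 tilt 0.58 F [-0.15 -0.85 -2.35] M [ 0.02 -0.04 -0.07] w 0.0186
tool mm [16.2 -0.8 60.4]
spin -0.001
[[ 0.52  -0.166  0.099]
 [ 0.553 -0.169  0.118]
 [ 0.602 -0.178  0.176]]
```

View pics/o8.png

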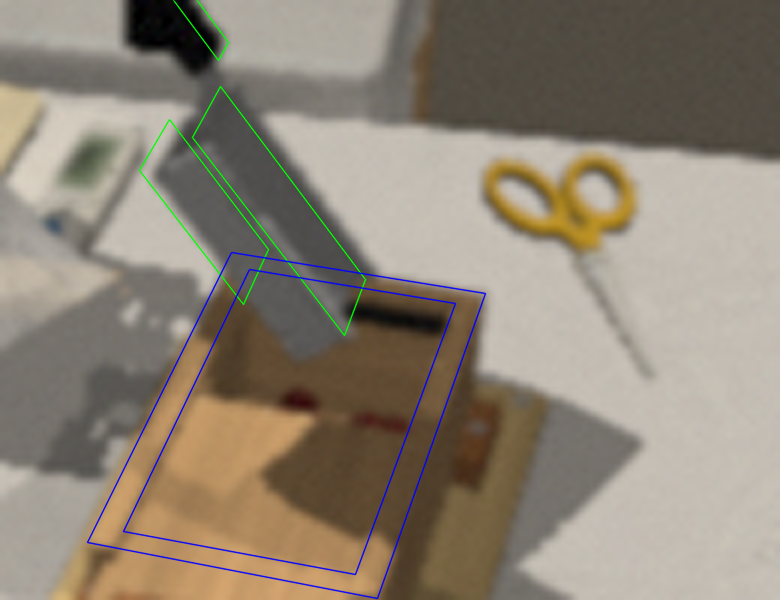

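```bash
python3 - <<'E'
from rig import cams,robot
import numpy as np,cv2
F=[]
for i in range(6):
    p=cams.camera("top"); o=robot.get_obs(); F.append(np.r_[o["ft_force"],o["moment"]])
print(np.mean(F,0).round(2),np.std(F,0).round(2))
cv2.imwrite("pics/t9.png",p["img"][:,:,::-1])
E
```

```text
[-0.07  0.28 -1.89  0.01 -0.03  0.03] [0.67 0.44 0.56 0.03 0.03 0.02]
```

View pics/t9.png

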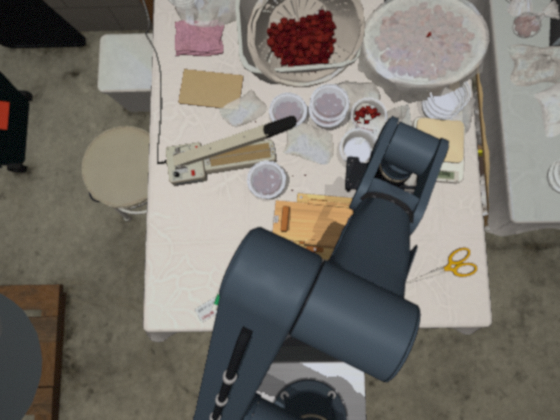

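play_rows --commands '[{"x":0,"y":0,"z":-12,"spin":0},{"x":0,"y":-10,"z":-15,"spin":0},{"x":-5,"y":-30,"z":-5,"spin":0},{"x":-10,"y":-40,"z":0,"spin":0},{"x":-14,"y":-46,"z":0,"spin":0},{"x":-14,"y":-46,"z":0,"spin":0},{"x":-14,"y":-46,"z":0,"spin":0},{"x":-14,"y":-46,"z":0,"spin":0}]'

```text
time: 16.4
position: [0.5642, 0.0876, 0.2587]
tool_rot: [0.998, -0.061, 0.005, 0.004]
ft_force: [0.6, 0.1, -1.4]
grip_width: 0.0186
```

```bash
python3 go.py 0.515 0.295 0.2 -0.107
```

```text
t 16.4 pos [0.5642 0.0876 0.2587] yaw -0.122 tilt 0.73 F [ 0.58  0.14 -1.38] M [ 0.02 -0.14 -0.03] w 0.0186
tool mm [ -74.6 -200.3   56.5]
spin -0.015
```

play_rows --commands '[{"x":-15,"y":-42,"z":5,"spin":-0.005},{"x":-15,"y":-42,"z":10,"spin":-0.005},{"x":-15,"y":-42,"z":10,"spin":-0.005},{"x":-14,"y":-36,"z":15,"spin":0},{"x":-9,"y":-22,"z":15,"spin":0},{"x":-4,"y":-10,"z":10,"spin":0},{"x":0,"y":0,"z":0,"spin":0}]'

```text
time: 17.1
position: [0.5137, 0.3028, 0.196]
tool_rot: [0.999, -0.049, 0.01, 0.002]
ft_force: [-0.4, -0.7, -1.6]
grip_width: 0.0185
```

```bash
python3 go.py 0.515 0.295 0.129 -0.107; python3 look.py b1 240 235 120 140 310 280 160 160
```

```text
t 17.1 pos [0.5137 0.3028 0.196 ] yaw -0.097 tilt 1.21 F [-0.38 -0.65 -1.58] M [-0.01 -0.04  0.07] w 0.0185
tool mm [ 0.7  7.4 67. ]
spin 0.01
```

View pics/b1.png

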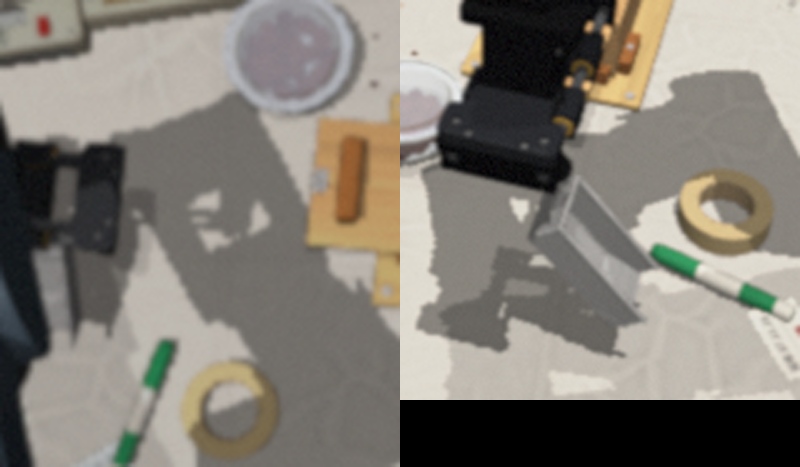

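play_rows --commands '[{"x":0,"y":2,"z":15,"spin":0},{"x":0,"y":0,"z":18,"spin":0},{"x":0,"y":0,"z":15,"spin":0},{"x":0,"y":0,"z":6,"spin":0},{"x":0,"y":0,"z":3,"spin":0},{"x":0,"y":0,"z":3,"spin":0}]'

```text
time: 17.8
position: [0.5264, 0.2916, 0.1429]
tool_rot: [0.998, -0.055, 0.019, 0.001]
ft_force: [-0.2, -0.2, -0.6]
grip_width: 0.0187
```

```bash
python3 go.py 0.515 0.298 0.129 -0.107
```

```text
t 17.8 pos [0.5264 0.2916 0.1429] yaw -0.111 tilt 2.17 F [-0.2  -0.22 -0.59] M [ 0.05 -0.01 -0.02] w 0.0187
tool mm [-12.6  -5.1  13.4]
spin -0.004
```

play_rows --commands '[{"x":0,"y":0,"z":4,"spin":0},{"x":0,"y":0,"z":4,"spin":0},{"x":0,"y":0,"z":3,"spin":0},{"x":0,"y":0,"z":1,"spin":0}]'

```text
time: 18.2
position: [0.5329, 0.2909, 0.1383]
tool_rot: [0.998, -0.055, 0.025, -0.0]
ft_force: [-2.4, -0.6, 1.6]
grip_width: 0.0189
```

```bash
python3 go.py 0.515 0.298 0.129 -0.107
```

```text
t 18.2 pos [0.5329 0.2909 0.1383] yaw -0.11 tilt 2.89 F [-2.37 -0.57  1.56] M [-0.14  0.75  0.01] w 0.0189
tool mm [-19.   -5.    8.3]
spin -0.003
```

play_rows --commands '[{"x":0,"y":0,"z":0,"spin":0},{"x":0,"y":0,"z":0,"spin":0},{"x":9,"y":0,"z":4,"spin":0},{"x":9,"y":0,"z":5,"spin":0},{"x":9,"y":0,"z":6,"spin":0},{"x":9,"y":0,"z":7,"spin":0},{"x":8,"y":0,"z":8,"spin":0},{"x":0,"y":0,"z":0,"spin":0}]' --newtons 5

```text
time: 19.0
position: [0.5834, 0.286, 0.1075]
tool_rot: [0.998, -0.055, 0.026, -0.001]
ft_force: [0.1, -0.3, -0.8]
grip_width: 0.0189
```

```bash
python3 go.py 0.515 0.298 0.129 -0.107;  python3 look.py b2 240 235 120 140 310 280 160 160
```

```text
t 19.0 pos [0.5834 0.286  0.1075] yaw -0.111 tilt 3.01 F [ 0.07 -0.34 -0.77] M [0.06 0.02 0.01] w 0.0189
tool mm [-68.1  -4.4 -25.1]
spin -0.004
```

View pics/b2.png

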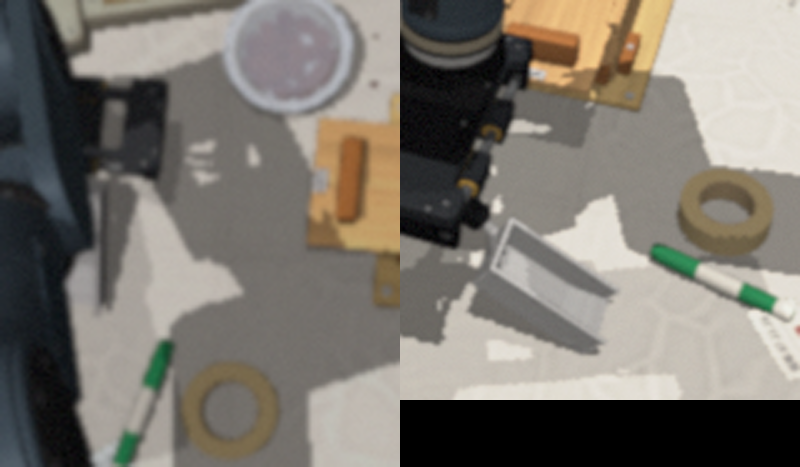

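play_rows --commands '[{"x":8,"y":0,"z":9,"spin":0},{"x":8,"y":0,"z":10,"spin":0},{"x":8,"y":0,"z":10,"spin":0},{"x":7,"y":0,"z":10,"spin":0},{"x":6,"y":0,"z":10,"spin":0},{"x":5,"y":0,"z":10,"spin":0},{"x":3,"y":0,"z":8,"spin":0},{"x":0,"y":0,"z":0,"spin":0}]'

```text
time: 19.9
position: [0.6337, 0.2811, 0.0384]
tool_rot: [0.998, -0.055, 0.025, -0.001]
ft_force: [-1.3, 0.0, 1.2]
grip_width: 0.0191
```

```bash
python3 go.py 0.63 0.285 0.0245 -0.107;  python3 look.py b3 240 235 120 140 310 280 160 160
```

```text
t 19.9 pos [0.6337 0.2811 0.0384] yaw -0.11 tilt 2.91 F [-1.3   0.01  1.23] M [0.06 0.16 0.06] w 0.0191
tool mm [-4.8 -3.4 13.7]
spin -0.003
```

View pics/b3.png

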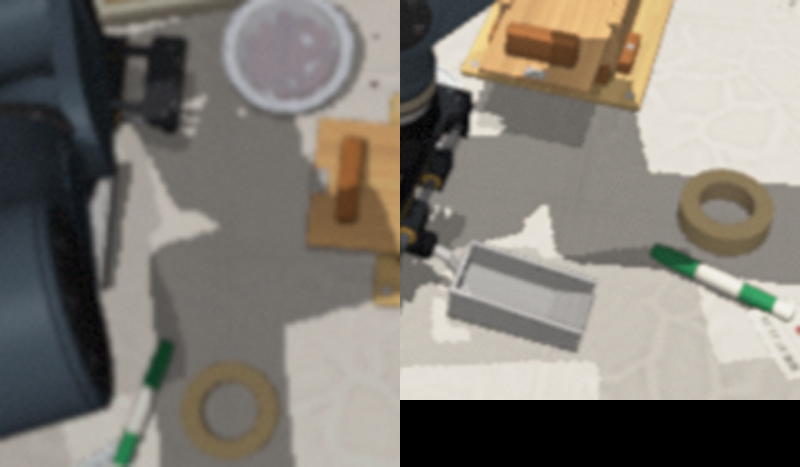

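```bash
python3 - <<'E'
from h import *
from rig import cams
p=cams.camera("top")
for uv in((170,184),(205,180),(272,167)): print(uv,back(p,uv,.0).round(3),back(p,uv,.06).round(3))
E
```

```text
(170, 184) [0.673 0.4   0.   ] [0.659 0.384 0.06 ]
(205, 180) [0.683 0.295 0.   ] [0.668 0.283 0.06 ]
(272, 167) [0.72  0.092 0.   ] [0.703 0.09  0.06 ]
```

play_rows --commands '[{"x":-8,"y":0,"z":0,"spin":0},{"x":-10,"y":0,"z":0,"spin":0},{"x":-12,"y":0,"z":0,"spin":0},{"x":-8,"y":0,"z":3,"spin":0},{"x":0,"y":0,"z":5,"spin":0},{"x":0,"y":0,"z":4,"spin":0},{"x":0,"y":0,"z":0,"spin":0}]'

```text
time: 20.75
position: [0.5924, 0.2862, 0.0256]
tool_rot: [0.998, -0.054, 0.027, -0.001]
ft_force: [0.4, -0.0, -0.4]
grip_width: 0.0191
```

```bash
python3 go.py 0.597 0.285 0.0245 -0.107;  python3 look.py b4 240 235 120 140 310 280 160 160
```

```text
t 20.75 pos [0.5924 0.2862 0.0256] yaw -0.108 tilt 3.08 F [ 0.43 -0.03 -0.42] M [ 0.05  0.17 -0.07] w 0.0191
tool mm [4.6 0.7 1.4]
spin -0.001
```

View pics/b4.png

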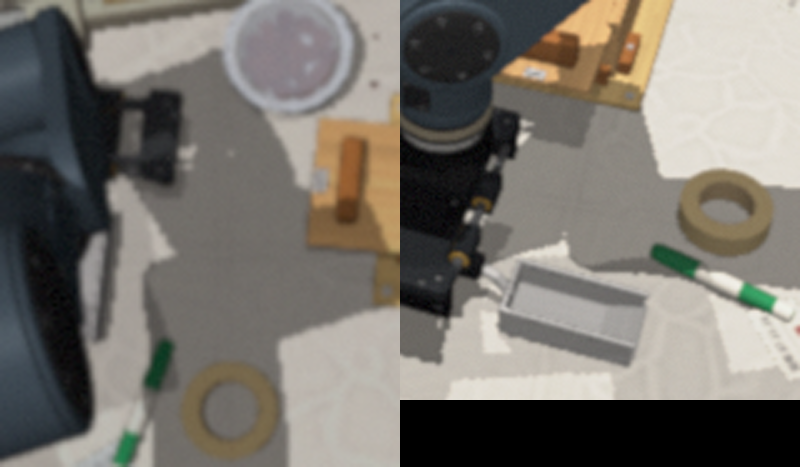

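play_rows --commands '[{"x":0,"y":0,"z":2,"spin":0},{"x":0,"y":0,"z":1,"spin":0},{"x":0,"y":0,"z":0,"spin":0}]'

```text
time: 21.15
position: [0.5934, 0.286, 0.0226]
tool_rot: [0.998, -0.054, 0.027, -0.001]
ft_force: [-0.9, -0.5, -1.6]
grip_width: 0.0191
```

play_rows --commands '[{"x":0,"y":0,"z":0,"spin":0},{"x":0,"y":0,"z":0,"spin":0},{"x":0,"y":0,"z":0,"spin":0},{"x":0,"y":0,"z":0,"spin":0},{"x":0,"y":0,"z":-5,"spin":0},{"x":0,"y":0,"z":-15,"spin":0},{"x":0,"y":0,"z":-30,"spin":0},{"x":0,"y":0,"z":-40,"spin":0}]' --grip 0.8

```text
time: 21.95
position: [0.5852, 0.2847, 0.1114]
tool_rot: [0.998, -0.054, 0.022, 0.001]
ft_force: [1.0, 0.1, 0.1]
grip_width: 0.0679
```

```bash
python3 go.py 0.597 0.285 0.0245 -0.107;  python3 look.py b5 240 235 120 140 290 290 150 120
```

```text
t 21.95 pos [0.5852 0.2847 0.1114] yaw -0.109 tilt 2.51 F [1.05 0.07 0.09] M [0.02 0.03 0.03] w 0.0679
tool mm [ 7.9 -1.6 87.3]
spin -0.002
```

View pics/b5.png

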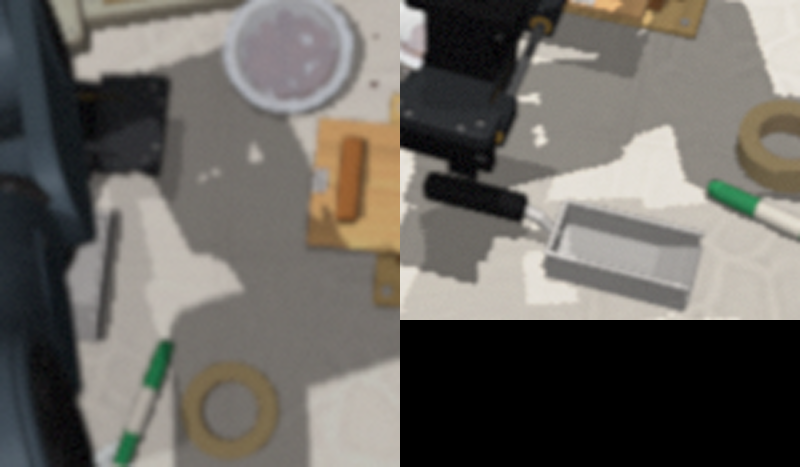

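```bash
python3 go.py 0.549 0.110 0.14 -0.107; python3 - <<'E'
from rig import cams
import cv2
cv2.imwrite("pics/s6.png",cv2.resize(cams.camera("side")["img"][120:270,200:400,::-1],None,fx=4,fy=4,interpolation=2))
E
```

```text
t 22.05 pos [0.5905 0.2866 0.1183] yaw -0.109 tilt 3.39 F [0.69 0.15 0.37] M [0.06 0.01 0.05] w 0.069
tool mm [-20.8 179.9 -24.2]
spin -0.002
```

View pics/s6.png

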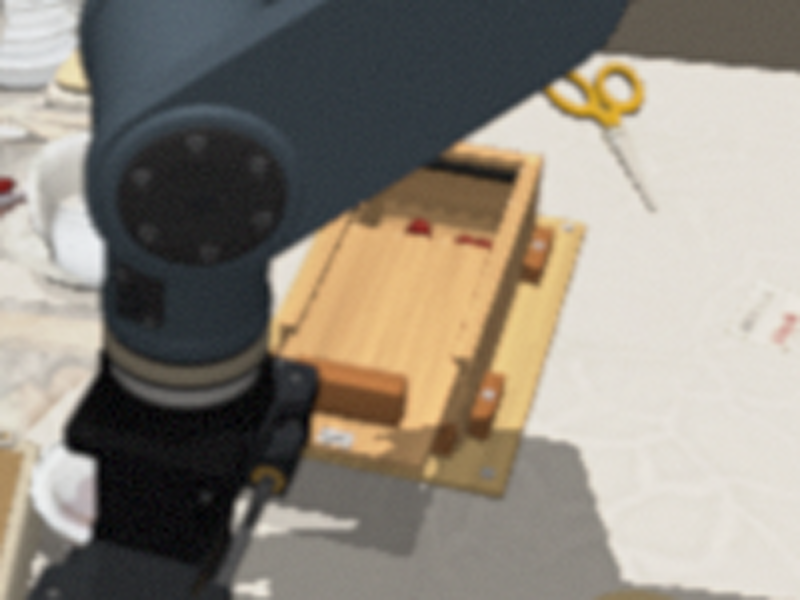

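play_rows --commands '[{"x":-3,"y":15,"z":-15,"spin":0},{"x":-4,"y":30,"z":-10,"spin":0},{"x":-4,"y":38,"z":0,"spin":0},{"x":-4,"y":38,"z":0,"spin":0},{"x":-3,"y":30,"z":0,"spin":0},{"x":-2,"y":15,"z":0,"spin":0},{"x":0,"y":5,"z":0,"spin":0},{"x":0,"y":0,"z":0,"spin":0}]' --grip 0 --newtons 20

```text
time: 22.9
position: [0.5444, 0.1135, 0.1389]
tool_rot: [0.998, -0.053, 0.025, -0.001]
ft_force: [-0.9, 0.1, 0.2]
grip_width: 0.0138
```

```bash
python3 go.py 0.549 0.102 0.082 -0.107;  python3 look.py c1 330 215 160 120 310 200 160 160
```

```text
t 22.9 pos [0.5444 0.1135 0.1389] yaw -0.106 tilt 2.92 F [-0.86  0.09  0.25] M [0.04 0.11 0.08] w 0.0138
tool mm [ 2.9 11.3 57.1]
spin 0.001
```

View pics/c1.png

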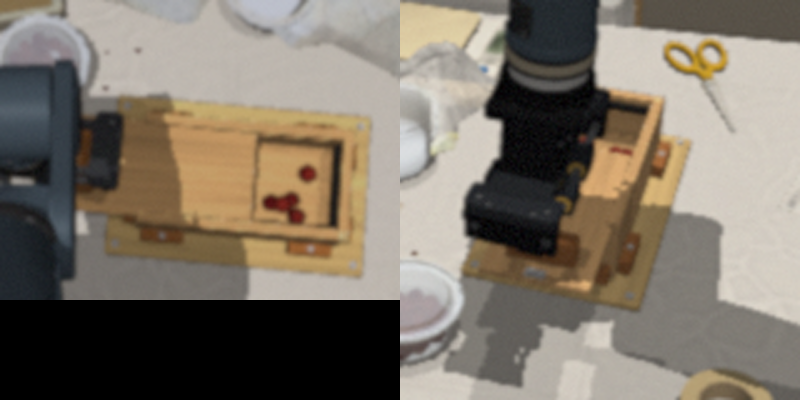

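```bash
python3 - <<'E'
from rig import cams,nets
from h import *
p=cams.camera("top")
im,o=crop(p["img"],(365,228),(60,60),10);cv2.imwrite("pics/c2.png",im)
r=nets.outline_of(p,"plum_1");print([(round(a["conf"],2),np.round(a["pixel"]).tolist(),int(a["region"].sum())) for a in r])
E
```

```text
[(0.63, [375.0, 225.0], 24), (0.52, [364.0, 236.0], 30)]
```

View pics/c2.png

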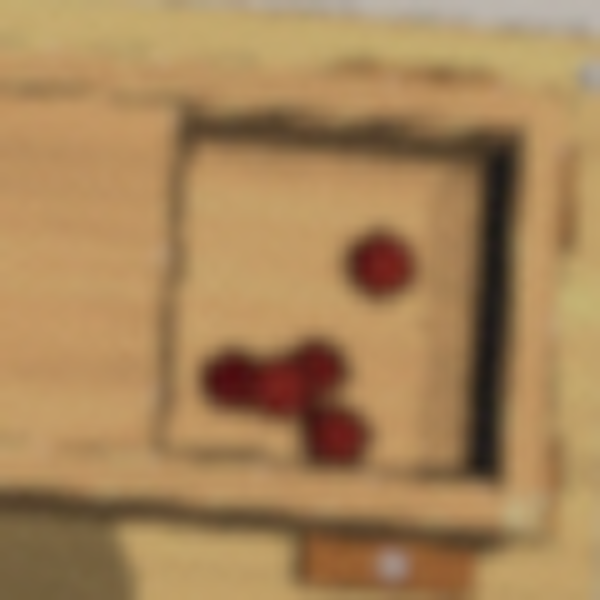

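```bash
python3 - <<'E'
from rig import cams,nets
from h import *
for n in("top","side"):
    p=cams.camera(n)
    cv2.imwrite(f"pics/{n}_c3.png",p["img"][:,:,::-1])
p["img"]
im,o=crop(p["img"],(300,310),(200,120),4);cv2.imwrite("pics/c4.png",im)
r=nets.outline_of(p,"plum_1");print([(round(a["conf"],2),np.round(a["pixel"]).tolist(),int(a["region"].sum())) for a in r])
E
```

```text
[]
```

View pics/c4.png

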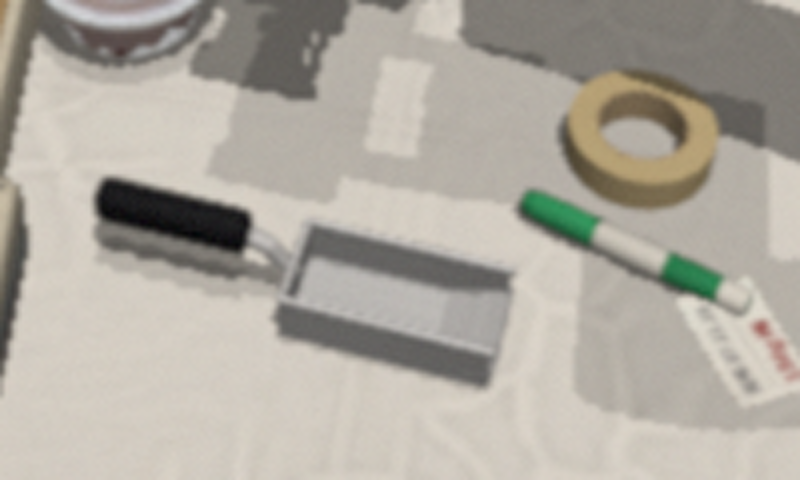

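View pics/top_c3.png

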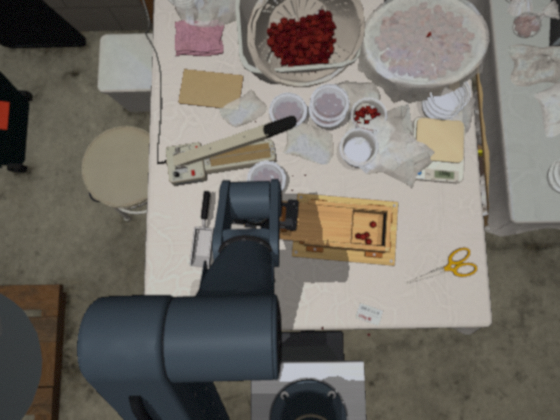

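play_rows --commands '[{"x":3,"y":0,"z":15,"spin":0},{"x":0,"y":0,"z":20,"spin":0},{"x":0,"y":0,"z":12,"spin":0},{"x":0,"y":0,"z":5,"spin":0},{"x":0,"y":0,"z":0,"spin":0}]'

```text
time: 23.75
position: [0.5518, 0.1162, 0.0831]
tool_rot: [0.998, -0.05, 0.026, -0.001]
ft_force: [-0.3, -0.3, -0.6]
grip_width: 0.0006
```

```bash
python3 go.py 0.549 0.102 0.083 -0.107;  python3 look.py c5 330 215 160 120 310 200 120 120
```

```text
t 23.75 pos [0.5518 0.1162 0.0831] yaw -0.101 tilt 3.02 F [-0.29 -0.26 -0.61] M [0.05 0.   0.06] w 0.0006
tool mm [-1.3 14.4 -0. ]
spin 0.006
```

View pics/c5.png

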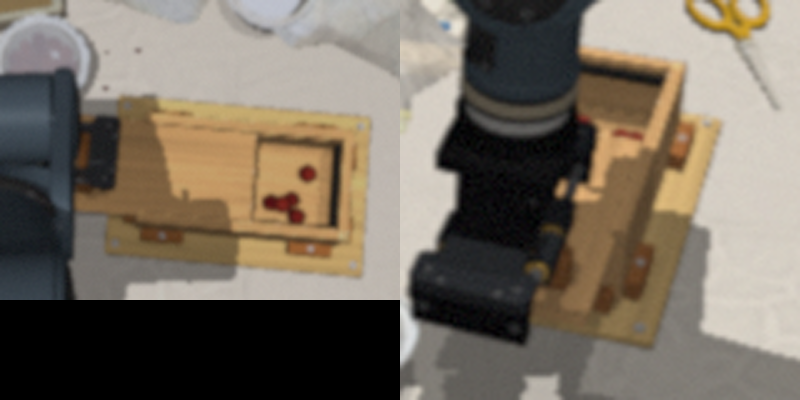

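play_rows --commands '[{"x":0,"y":10,"z":0,"spin":0.005},{"x":-1,"y":10,"z":0,"spin":0},{"x":0,"y":8,"z":0,"spin":0},{"x":0,"y":6,"z":0,"spin":0},{"x":0,"y":5,"z":0,"spin":0},{"x":0,"y":5,"z":0,"spin":0}]'

```text
time: 24.45
position: [0.5478, 0.0684, 0.0863]
tool_rot: [0.998, -0.053, 0.03, -0.001]
ft_force: [-0.1, 0.8, -0.9]
grip_width: 0.0006
```

```bash
cat > bx.py <<'E'
import numpy as np,sys
from rig import robot,cams
from go import st
b=np.load("pose.npz")["box"]
n=int(sys.argv[1]) if len(sys.argv)>1 else 0
F=[]
for i in range(n):
    cams.camera("top");F.append(robot.get_obs()["ft_force"])
o=robot.get_obs(); d=np.array(o["position"][:2])-b[:2];c,s=np.cos(b[2]),np.sin(b[2])
F=np.mean(F,0) if n else np.array(o["ft_force"])
st(None,-0.107)
print("box xy mm",np.round([(c*d[0]+s*d[1])*1e3,(-s*d[0]+c*d[1])*1e3],1),"F along box x,y,z",np.round([c*F[0]+s*F[1],-s*F[0]+c*F[1],F[2]],2))
E
python3 bx.py
```

```text
t 24.45 pos [0.5478 0.0684 0.0863] yaw -0.107 tilt 3.42 F [-0.08  0.84 -0.91] M [ 0.12  0.09 -0.07] w 0.0006
spin 0.0
box xy mm [-189.1    2.1] F along box x,y,z [-0.83 -0.17 -0.91]
```

play_rows --commands '[{"x":0,"y":6,"z":1,"spin":0},{"x":0,"y":6,"z":1,"spin":0},{"x":0,"y":8,"z":1,"spin":0},{"x":0,"y":8,"z":1,"spin":0},{"x":0,"y":8,"z":0,"spin":0}]'

```text
time: 24.95
position: [0.5447, 0.0308, 0.0825]
tool_rot: [0.998, -0.053, 0.031, -0.002]
ft_force: [0.4, 3.4, 1.7]
grip_width: 0.0005
```

```bash
python3 bx.py;  python3 look.py c6 340 215 160 120 310 190 120 120
```

```text
t 24.95 pos [0.5447 0.0308 0.0825] yaw -0.107 tilt 3.54 F [0.42 3.43 1.71] M [ 0.28  0.04 -0.03] w 0.0005
spin 0.0
box xy mm [-151.4    3. ] F along box x,y,z [-3.45  0.05  1.71]
```

View pics/c6.png

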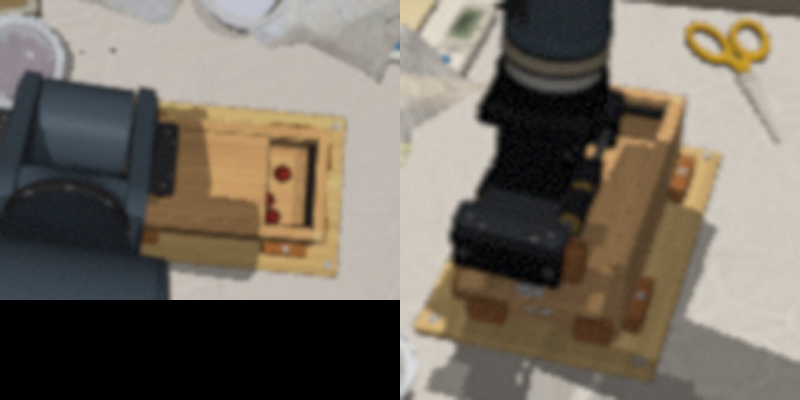

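play_rows --commands '[{"x":0,"y":8,"z":0,"spin":0},{"x":-1,"y":8,"z":0,"spin":0},{"x":-1,"y":8,"z":0,"spin":0},{"x":0,"y":6,"z":0,"spin":0}]'

```text
time: 25.45
position: [0.5391, -0.0011, 0.0822]
tool_rot: [0.998, -0.053, 0.031, -0.002]
ft_force: [0.3, 0.7, 1.0]
grip_width: 0.0004
```

```bash
python3 bx.py 3;  python3 - <<'E'
from rig import cams
from h import *
p=cams.camera("top");im,o=crop(p["img"],(360,225),(90,70),8);cv2.imwrite("pics/c7.png",im);print(o)
E
```

```text
t 25.6 pos [ 0.5392 -0.0012  0.082 ] yaw -0.108 tilt 3.54 F [-0.01 -1.2  -0.14] M [0.04 0.08 0.03] w 0.0005
spin -0.001
box xy mm [-119.1    1. ] F along box x,y,z [0.7  0.22 0.07]
(315, 190)
```

View pics/c7.png

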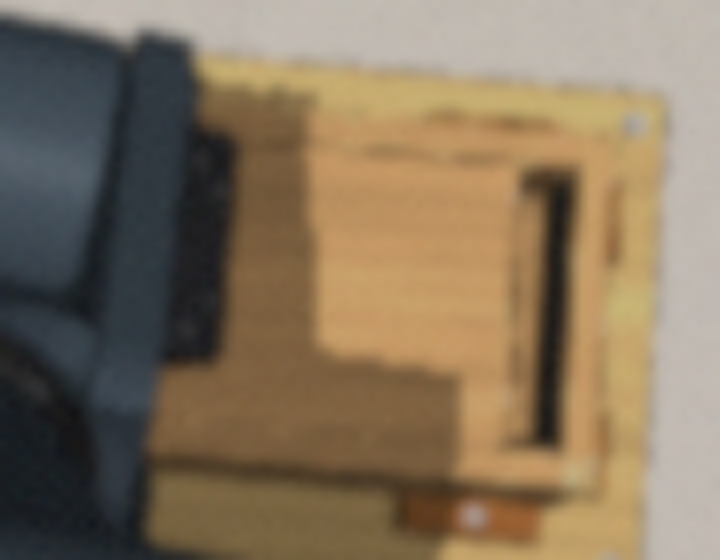

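play_rows --commands '[{"x":0,"y":3,"z":0,"spin":0},{"x":0,"y":3,"z":0,"spin":0},{"x":0,"y":3,"z":0,"spin":0}]'

```text
time: 25.95
position: [0.538, -0.0092, 0.0818]
tool_rot: [0.998, -0.053, 0.03, -0.002]
ft_force: [-0.2, 1.1, 0.7]
grip_width: 0.0004
```

```bash
python3 bx.py 3
```

```text
t 26.1 pos [ 0.5381 -0.0096  0.0818] yaw -0.106 tilt 3.51 F [ 0.77 -0.12 -0.01] M [ 0.06  0.09 -0.01] w 0.0003
spin 0.001
box xy mm [-110.5    0.7] F along box x,y,z [-0.42  0.21  0.35]
```

play_rows --commands '[{"x":0,"y":3,"z":0,"spin":0},{"x":0,"y":3,"z":0,"spin":0}]'

```text
time: 26.3
position: [0.5377, -0.0147, 0.0818]
tool_rot: [0.998, -0.053, 0.031, -0.003]
ft_force: [1.8, 6.9, 0.5]
grip_width: 0.0003
```

```bash
python3 bx.py 3
```

```text
t 26.45 pos [ 0.5379 -0.0147  0.0818] yaw -0.107 tilt 3.58 F [ 1.16  5.21 -0.2 ] M [ 0.84 -0.26  0.12] w 0.0005
spin -0.0
box xy mm [-105.5    1.2] F along box x,y,z [-5.67  1.17  0.16]
```

play_rows --commands '[{"x":0,"y":2,"z":0,"spin":0}]'

```text
time: 26.55
position: [0.5383, -0.0155, 0.0819]
tool_rot: [0.998, -0.054, 0.032, -0.004]
ft_force: [3.2, 7.9, 0.6]
grip_width: 0.0008
```

```bash
python3 bx.py 4
```

```text
t 26.75 pos [ 0.5384 -0.0156  0.0819] yaw -0.108 tilt 3.68 F [1.81 7.07 0.64] M [ 1.09 -0.38  0.17] w 0.0002
spin -0.001
box xy mm [-104.6    1.8] F along box x,y,z [-7.14  1.3   0.36]
```

play_rows --commands '[{"x":-1,"y":2.5,"z":0,"spin":0}]'

```text
time: 26.85
position: [0.5381, -0.0163, 0.082]
tool_rot: [0.998, -0.055, 0.033, -0.005]
ft_force: [3.0, 10.3, 1.2]
grip_width: 0.0004
```

```bash
python3 bx.py 5
```

```text
t 27.1 pos [ 0.5381 -0.0164  0.082 ] yaw -0.109 tilt 3.8 F [2.88 8.9  0.56] M [ 1.38 -0.38  0.15] w 0.0005
spin -0.002
box xy mm [-103.8    1.5] F along box x,y,z [-9.11  2.29  0.66]
```

play_rows --commands '[{"x":0,"y":2.8,"z":0,"spin":0}]'

```text
time: 27.2
position: [0.5385, -0.0171, 0.0821]
tool_rot: [0.998, -0.055, 0.034, -0.007]
ft_force: [2.7, 11.2, 0.7]
grip_width: 0.0
```

```bash
python3 bx.py 8; python3 - <<'E'
from rig import cams
from h import *
b=np.load("pose.npz")["box"]
A=[]
for n,c in(("top",(345,225)),("side",(305,195))):
    p=cams.camera(n);im,o=crop(p["img"],c,(100,100),5)
    A.append(im.copy())
cv2.imwrite("pics/d1.png",np.hstack(A)[:, :1000][:, ::1])
c=np.hstack(A);cv2.imwrite("pics/d1.png",cv2.resize(c,(800,400)))
E
```

```text
t 27.6 pos [ 0.5387 -0.0172  0.0822] yaw -0.111 tilt 3.94 F [ 2.12 10.45  0.78] M [ 1.63 -0.46  0.14] w 0.0007
spin -0.004
box xy mm [-103.1    2.2] F along box x,y,z [-10.42   2.17   0.82]
```

View pics/d1.png

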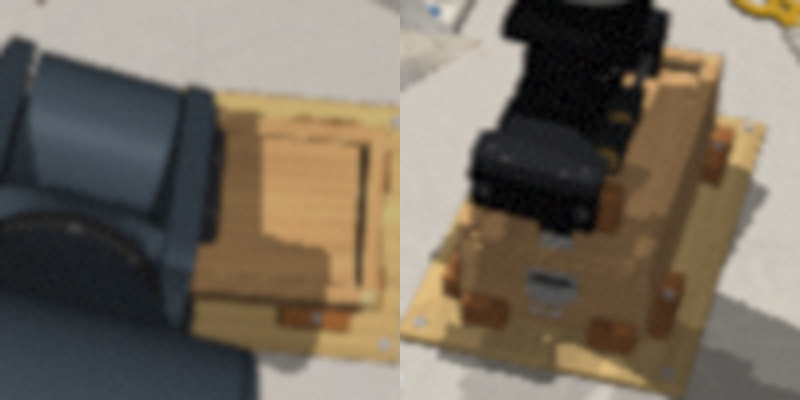

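```bash
python3 bx.py 10; python3 - <<'E'
from rig import cams,nets
import cv2
for n in("side","top"):
    p=cams.camera(n); cv2.imwrite(f"pics/{n}_end.png",p["img"][:,:,::-1])
E
```

```text
t 28.2 pos [ 0.5387 -0.0172  0.0822] yaw -0.111 tilt 3.95 F [3.23 9.95 1.64] M [ 1.63 -0.5   0.11] w 0.0003
spin -0.004
box xy mm [-103.1    2.2] F along box x,y,z [-10.43   2.13   1.09]
```

View pics/side_end.png

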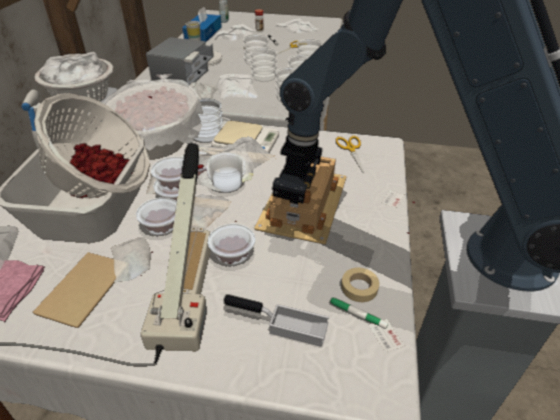

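View pics/top_end.png

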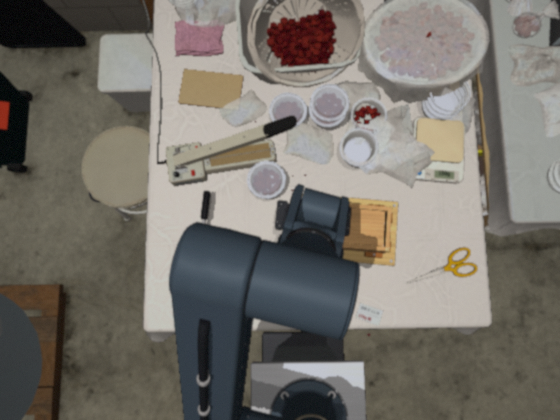

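```bash
python3 -c "
from rig import robot
print(robot.hand_in())"
```

```text
the job is handed in; nothing more can be done
None
```

I poured the plums into the box, stood the scoop back on the table, slid the lid shut and handed in while still pressing it into the seal. The clock read about 28 s of the 72 s allowed.

To pour, I rested the scoop on the box rim, loosened the grip to 5 N and raised the handle until the front was tipped down about 50°. I then set the scoop back on the table near where it started and pushed the lid shut with closed fingers on the pull.

Last checks:
- **Push:** the force along the closing direction averaged 10.4 N in two sets of readings, with the arm position unchanged between them. The fingers had travelled about 4 mm past the estimated seal contact. There was also a sideways force of about 2 N on the pull. The lid's own friction is included in the 10.4 N, so the seal itself may feel slightly less.
- **Scoop:** the side camera shows it upright and empty. The arm hid it from the top camera at the end.
- **Cups, tape and other things:** they look unmoved in both cameras.
- **Plums:** before closing I could see five in the box from above. The sixth was not visible anywhere else, so I take it to be under the lid or hidden among the others, but I did not see it directly. A weight check on the raised scoop was too noisy to settle it.

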